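Pack, latch and start the vacuum food box

TASK

Put all the cheese blocks and square tins lying out on the table (however many there are) into the open food box of the vacuum station, shut its lid over them, then press down every one of the four snap tabs around the lid's rim until all lie flat and engaged. Only when the box is latched, start the pump: with the child lock slid fully aside off the start button, press the button fully in and let it go, leaving the lock aside. Do not disturb the other things on the counter.

Things in the scene. Friction and masses are not known exactly. Their poses are not given: they have to be found in the camera images.
- station: Fixed vacuum station. Origin: on the table under the box's middle; z up, x roughly away from the robot, y to its left. Steel box, open top: inside 210 (x) x 150 (y) mm, walls 5 mm, inner floor 23 and rim 100 mm over the table. Lid hinged along the +y side. Console on the -y side: y -115 to -220 mm, 210 mm long in x, top 50 mm over the table; holds start button and child lock.
- lid (a joint): Lid angle: 0 = shut, 1.57 = upright, 1.85 = stop; starts leaning back. Hinge along station x at y 86, z 100 mm. Clear plate 226 (along hinge) x 172 x 8 mm, outer face bare between the side tabs. Starts open and stays; pushed from behind (its +y side) to below about 1.0 rad it sinks shut by itself, damped, in 2 to 4 s. The tabs rise with it, to 0.30 m over the table when upright.
- tab_near (a joint): Snap tab on the lid's end nearest the robot (-x end, midway): 0 = flat, engaged (stop); 0.5 to 0.7 rad = up, unlatched. Grey flap 44 mm wide, 28 mm long outwards, 6 mm thick, hinged at the lid's edge; pushed down on its outer half (about 5 N) it stays where left.
- tab_near_pad (a point): Middle of the ribbed upper face of the tab at the near end, 18 mm out from its hinge, where to press down; it moves with the tab. With the lid shut and the tab flat it is at (-131, 0, 109) mm in the station's frame.
- tab_far (a joint): Snap tab on the lid's far end (+x end, midway): 0 = flat, engaged (stop); 0.5 to 0.7 rad = up, unlatched. Grey flap 44 mm wide, 28 mm long outwards, 6 mm thick, hinged at the lid's edge; pushed down on its outer half (about 5 N) it stays where left.
- tab_far_pad (a point): Middle of the ribbed upper face of the tab at the far end, 18 mm out from its hinge, where to press down; it moves with the tab. With the lid shut and the tab flat it is at (131, 0, 109) mm in the station's frame.
- tab_side_near (a joint): Snap tab on the lid's free long side (-y side, over the console), the one nearer the robot: 0 = flat, engaged (stop); 0.5 to 0.7 rad = up, unlatched. Grey flap 44 mm wide, 28 mm long outwards, 6 mm thick, hinged at the lid's edge; pushed down on its outer half (about 5 N) it stays where left.
- tab_side_near_pad (a point): Middle of the ribbed upper face of the tab on the free side, nearer the robot, 18 mm out from its hinge, where to press down; it moves with the tab. With the lid shut and the tab flat it is at (-60, -104, 109) mm in the station's frame.
- tab_side_far (a joint): Snap tab on the lid's free long side (-y side, over the console), the one farther from the robot: 0 = flat, engaged (stop); 0.5 to 0.7 rad = up, unlatched. Grey flap 44 mm wide, 28 mm long outwards, 6 mm thick, hinged at the lid's edge; pushed down on its outer half (about 5 N) it stays where left.
- tab_side_far_pad (a point): Middle of the ribbed upper face of the tab on the free side, farther from the robot, 18 mm out from its hinge, where to press down; it moves with the tab. With the lid shut and the tab flat it is at (60, -104, 109) mm in the station's frame.
- lock (a joint): Slide of the child lock in m: 0 = covering the start button, 0.060 = fully aside (stop). It slides along the station's +x (away from the robot), takes about 2 N and stays where it is left. It is a grey cover plate 46 x 52 x 6 mm, 66 to 72 mm over the table, bearing an upright fin.
- lock_fin (a point): Centre of the child lock's fin: 10 mm thick along the station's x, 44 mm wide along y, from 72 to 100 mm over the table (the point is at 88 mm), free all round; moves with the lock: at (-19 mm + slide, -165 mm) in the station's frame.
- start (a joint): Travel of the start button in m: 0 = out, 0.006 = fully in (about 5 N); springs back when let go.
- start_top (a point): Centre of the white start button's top, 36 mm across, 62 mm over the table, at (-35, -165) mm in the station's frame; hidden under the child lock's plate (which then cannot be pressed through) until that is slid aside.
- cheese_a_mid (a point): Block of hard cheese, a pale yellow 90 x 42 x 45 mm brick with a white paper band, 180 g (+-25 %); this point is its centre; x along its 90 mm, y its 42 mm, z its 45 mm (up at the start). Stands on the table to one side of the station. Absent in some starts (then None).
- cheese_b_mid (a point): Block of hard cheese, a pale yellow 90 x 42 x 45 mm brick with a white paper band, 180 g (+-25 %); this point is its centre; x along its 90 mm, y its 42 mm, z its 45 mm (up at the start). Stands on the table to one side of the station. Absent in some starts (then None).
- tin_a_mid (a point): Small square tin with a dark lid, 44 x 44 mm and 62 mm tall, 160 g (+-25 %); this point is its centre; z is the tin's upright axis. Stands on the table to one side of the station. Absent in some starts (then None).
- tin_b_mid (a point): Small square tin with a dark lid, 44 x 44 mm and 62 mm tall, 160 g (+-25 %); this point is its centre; z is the tin's upright axis. Stands on the table to one side of the station. Absent in some starts (then None).
- spatula: Spatula about 260 mm long, lying on the table at the right; origin midway, at table height. Not part of the job; leave it where it is.
- spoon: Spoon about 200 mm long, lying on the table at the right; origin midway, at table height. Not part of the job; leave it where it is.
- bowl: White bowl, 96 mm across, 42 mm high; origin under its centre. Not part of the job; leave it where it is.
- mug: White mug, 76 mm across with a handle, 85 mm high; origin under its centre. Not part of the job; leave it where it is.
- jar: Round jar, 60 mm across, 85 mm high; origin under its centre. Not part of the job; leave it where it is.
There are look-alikes about, which are no part of the job. What is shaped like the part that bears cheese_a_mid but pink, purple or red is not meant.

How it is judged:
By the outcome, as a careful person would: the job done as asked, in the order asked, and still so for the second after the job is handed in, with the robot touching nothing.
Of cheese_a, cheese_b, tin_a, tin_b only 2 to 3 are there at a start; the rules pass over those that are not, and their reading is None.
At some moment in a run one of cheese_a, cheese_b, tin_a, tin_b may be knocked a few centimetres aside while the robot is not near it.
Once in a run the grip may slacken for a moment while it holds something.
It also fails if it takes over 210 s, if anything falls off the work surface, if the arm or the gripper's body presses on something with over 40 N, if the wrist force passes 120 N, or if a joint passes its speed limit or range.

ROBOT

A 6-joint arm with a two-finger parallel gripper is mounted at the origin on the work surface. World frame = base frame: x ahead of the robot, y to its left, z up, the work surface at z = 0. Lengths are in m, angles in rad, forces in N, time in s.
With the tool pointing down it reaches from about 0.3 to 0.775 m from the base axis. Payload 14.6 kg.
Tool frame: the origin (TCP) lies midway between the tips of the shut fingers; the grasp point (between the pads) lies 19 mm behind it (ctrl.pinch_z is the distance from the TCP to the grasp point, in m); z points along the fingers, y is the line along which they close (so a half turn about z gives the same grasp; the last joint's range is limited). The gripper opens to 94 mm and grips with 3 to 60 N. Pads are 16 mm wide; open, the fingers measure 119 mm over their backs; the gripper's body (75 mm by 177 mm) begins 78 mm behind the grasp point.
Start: joints at [-1.295, 0.3, 1.521, -0, 1.321, -0.067], TCP at [0.185, -0.518, 0.205] pointing down, gripper open.
Joint ranges: [-3.03, 3.03], [-0.79, 2.21], [0.23, 2.52], [-1.04, 4.18], [0, 3.07], [-2.55, 2.55]. Speed limits (rad/s): [2.22, 2.22, 2.57, 3.14, 3.14, 3.14].

INTERFACE

Orientations are given as [roll, pitch, yaw] about the fixed x, y, z axes, in that order (R = Rz(yaw) Ry(pitch) Rx(roll)).
In Python, from station import ctrl gives the robot as it stands.
- The arm moves only by the tool jog_arm, never from a script. Its argument "motion" is a list of rows, each a list of 7 numbers: the shift along the tool's x, y, z in m, then the turn, a rotation vector about the tool's x, y, z in rad, then the opening, from -1 (shut) to 1 (fully open). In form: [[tx, ty, tz, rx, ry, rz, gripper], ...]. A call has 1 to 5 rows; each row shifts and turns the commanded pose from where the row before left it, along the tool's axes as they then stand; what a row does not reach is not made up. A row lasts 1/10 s, in which the tool goes at most 50 mm and 8.59 degrees, less where a joint would pass 70% of its speed; a pose out of reach is approached as far as the arm can. A call is refused whole if a number of a shift passes 0.05 or a number of a turn 0.15, either way. A call with a gripper value outside its range is refused whole. The fingers move at their own pace and stop on an object; "squeeze" is the grip in N (left out, the last holds). Time passes only in rows, so rows that do not move let the fingers close. It gives the time, the measured TCP pose, the force, the opening and the grip force at its end, in the units of the state.
- ctrl.get_obs(): the state, without advancing time (a new reading comes with each control period).
- ctrl.camera(name): name is "scene" or "side" or "wrist"; returns the picture (480x640x3 uint8, red, green, blue); there is no depth.
- ctrl.camera_model(name): a dict with "intrinsics" (3x3 intrinsics, pixels), "k1" (the pictures are not rectified: a ray, as slopes to the right and down, at radius r is drawn at 1 + k1 r^2 times it, then the intrinsics apply), "rvec" (rotation vector, rad) and "tvec" (3), from world to camera coordinates, as OpenCV has them. Camera axes: x right, y down, z forward; pixel columns grow to the right and rows downward; lengths in m; the calibration is good to about 2 mm. A picture is of the moment at which its call begins: read the wrist's pose just before it. camera_model takes no time and is no camera call; for the wrist camera it gives the pose at the moment of the call.
- ctrl.hand_in(): hands the job in; it is judged then, once.
The state is a dict: "time_s": time; "qpos": joint angles; "joint_vel": joint speeds; "tau": joint torques, N m; "ee_pos": TCP position; "eef_rot": TCP orientation; "force": force on the tool from outside, world axes, zero at the start; "moment": the same for the moment, N m; "grip_width": finger opening in m; "grip_force": force on a finger pad.
Only numpy, scipy, OpenCV 4.12 (cv2) and the standard library are available. Lean on these libraries where they do the work, as an engineer would, in place of code of your own. Each camera call takes 0.05 s, during which the arm holds its last target. There are 200 camera calls.

## Working session

There is one attempt and no reset: what is moved stays moved. The work goes in short steps, Python scripts to look and compute and a tool call to move; the robot and the scene stay as the last step left them, time stands still between calls to the robot, and variables do not carry over. Pictures are saved under pics/ and viewed, at most 14 in all, crops included, and the job is handed in when it is done.

Besides the shell and the picture viewer there is one more tool, called after ">>>" in YAML: its name, and indented under it one key for each argument. jog_arm: Moves the arm, as the interface text tells. Its arguments: {"type":"object","properties":{"motion":{"type":"array"},"squeeze":{"type":"number"}},"required":["motion"]}

```bash
mkdir -p pics; ls
cat > h.py <<'E'
from station import ctrl
import numpy as np, cv2
def snap(n,f):
    m=ctrl.camera_model(n); im=ctrl.camera(n); cv2.imwrite(f'pics/{f}.png',im[:,:,::-1]); return im,m
def ray(m,uv):
    K=np.array(m['intrinsics']); R=cv2.Rodrigues(np.array(m['rvec'],float))[0]; t=np.array(m['tvec'],float)
    d=(np.array(uv,float)-K[:2,2])/[K[0,0],K[1,1]]; p=d.copy()
    for _ in range(30): p=d/(1+m['k1']*(p@p))
    return -R.T@t, R.T@np.array([p[0],p[1],1])
def onz(m,uv,z):
    c,d=ray(m,uv); return c+d*(z-c[2])/d[2]
def proj(m,P):
    K=np.array(m['intrinsics']); R=cv2.Rodrigues(np.array(m['rvec'],float))[0]
    q=R@np.array(P,float)+np.array(m['tvec'],float); s=q[:2]/q[2]; s=s*(1+m['k1']*(s@s))
    return s*[K[0,0],K[1,1]]+K[:2,2]
E
python3 - <<'E'
from h import *
for n in('scene','side'):
    im,m=snap(n,n+'0'); c,d=ray(m,(320,240)); print(n,c.round(3),d.round(2))
print(ctrl.get_obs(), ctrl.pinch_z)
E
```

```text
pics
scene [1.031 0.249 1.087] [-0.45 -0.27 -0.85]
side [ 0.194 -1.163  0.987] [ 0.21  0.76 -0.61]
{'time_s': 0.1, 'qpos': array([-1.29458426e+00,  3.00450658e-01,  1.52149432e+00,  4.48180932e-07,
        1.32072259e+00, -6.66066738e-02]), 'joint_vel': array([ 6.96168514e-04, -4.30937429e-05, -2.80199660e-03,  2.63048721e-04,
       -1.36136520e-04, -1.92516027e-04]), 'tau': array([ 5.12669612e-04, -5.32643187e+01, -3.53284550e+01,  7.08756829e-02,
        2.34775501e-02, -4.04637638e-05]), 'ee_pos': array([ 0.18480909, -0.51777405,  0.20493425]), 'eef_rot': array([-3.14052015e+00, -7.19765843e-05,  3.42818590e-01]), 'force': array([ 1.51030856e-04, -7.96820097e-01,  2.75038242e-01]), 'moment': array([-0.01107565, -0.00462429, -0.02818986]), 'grip_force': 0.0, 'grip_width': 0.09418798496660956} 0.0188
```

View pics/scene0.png

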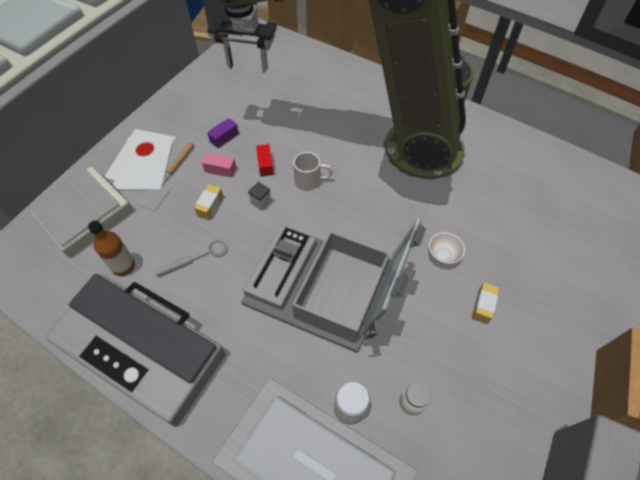

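View pics/side0.png

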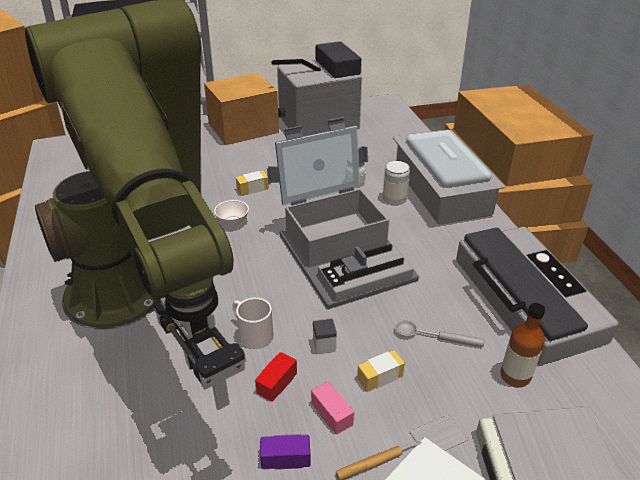

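Scene view: tin at about (259,194), cheeses at (208,200) and (487,301), and station box around (345,285). The red, pink and purple bricks are decoys. I'll zoom in for the corners.

Run:
```python
import cv2
a=cv2.imread('pics/scene0.png'); b=cv2.imread('pics/side0.png')
cv2.imwrite('pics/c1.png',cv2.resize(a[170:350,190:430],(800,600),interpolation=cv2.INTER_CUBIC))
cv2.imwrite('pics/c2.png',cv2.resize(b[160:400,220:540],(800,600),interpolation=cv2.INTER_CUBIC))
```

```text
(no output)
```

View pics/c1.png

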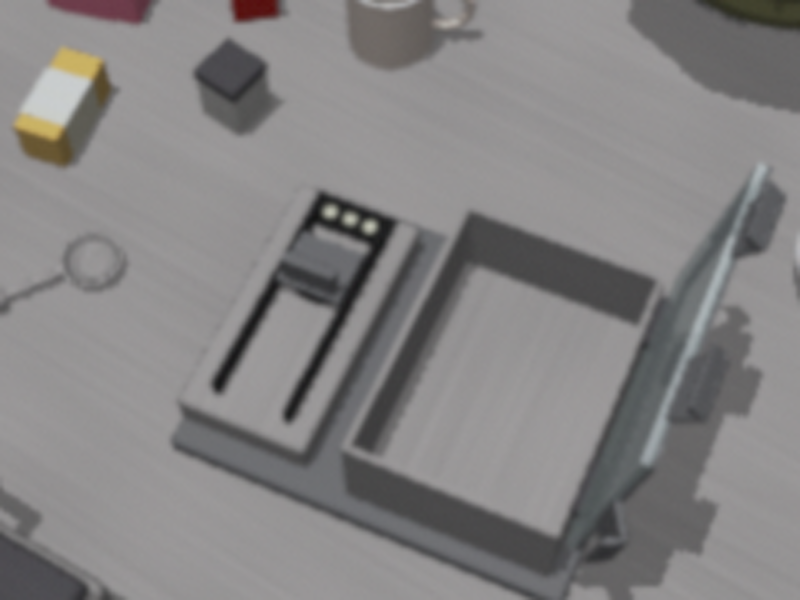

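View pics/c2.png

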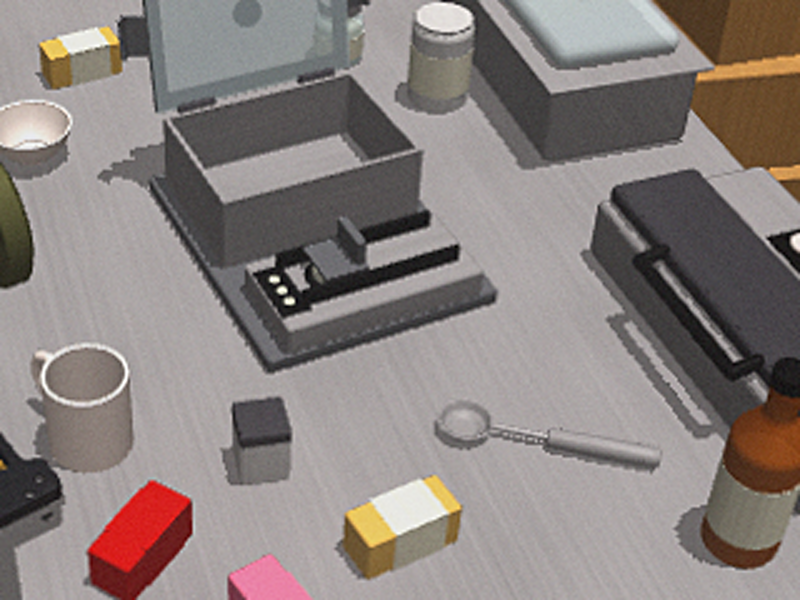

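c1 and c2 show the box rim and console corners, the tin top around (232,70) in c1 and the cheese near (62,90) in c1. The other cheese is at (80,45) in c2. Next I fit poses to these.

```bash
cat > fit.py <<'E'
from h import *
from scipy.optimize import least_squares
M={n:ctrl.camera_model(n) for n in('scene','side')}
c1=lambda u:('scene',np.array(u)/3.3333+[190,170])
c2=lambda u:('side',np.array(u)/2.5+[220,160])
def fit(obs,x0):
    def f(x):
        c,s=np.cos(x[2]),np.sin(x[2]); r=[]
        for (P,(n,uv)) in obs:
            w=[x[0]+c*P[0]-s*P[1],x[1]+s*P[0]+c*P[1],P[2]]; r+=list(proj(M[n],w)-uv)
        return r
    s=least_squares(f,x0,loss='soft_l1'); return s.x,np.abs(s.fun).reshape(-1,2).round(1)
if __name__=='__main__':
    m=M['scene']
    S=[((-.11,-.08,.1),c1((470,212))),((.11,-.08,.1),c1((345,452))),((-.11,.08,.1),c1((662,280))),
     ((-.105,-.22,.05),c1((312,188))),((.105,-.22,.05),c1((182,402))),((.105,-.115,.05),c1((305,455))),((-.105,-.115,.05),c1((418,225))),
     ((-.11,-.08,.1),c2((222,203))),((.11,-.08,.1),c2((421,152))),((-.11,.08,.1),c2((165,122))),((-.105,-.22,.05),c2((288,325))),((.105,-.22,.05),c2((487,270)))]
    print('station',*fit(S,[.5,-.05,0]))
    a=.022
    T=[p for p in(230,40),(268,70),(235,100),(195,72)]; w=[onz(m,c1(t)[1],.062) for t in T]; print('tin scene',np.mean(w,0),np.array(w).round(3).tolist())
    T=[(233,402),(283,398),(291,440),(234,444)]; w=[onz(M['side'],c2(t)[1],.062) for t in T]; print('tin side',np.mean(w,0),np.array(w).round(3).tolist())
    T=[(62,47),(108,62),(70,137),(15,122)]; w=[onz(m,c1(t)[1],.045) for t in T]; print('ch scene',np.mean(w,0),np.array(w).round(3).tolist())
    T=[(345,515),(436,477),(460,510),(366,545)]; w=[onz(M['side'],c2(t)[1],.045) for t in T]; print('ch side',np.mean(w,0),np.array(w).round(3).tolist())
    T=[(40,42),(112,27),(120,50),(48,64)]; w=[onz(M['side'],c2(t)[1],.045) for t in T]; print('ch2 side',np.mean(w,0),np.array(w).round(3).tolist())
    print('ch2 scene',onz(m,(488,298),.045), onz(m,(499,287),.045),onz(m,(476,314),.045))
    for k,uv in dict(mug=(307,160),bowl=(446,246),jarW=(352,397),spoon=(218,247)).items(): print(k,onz(m,uv,.03).round(3))
E
python3 fit.py
```

```text
File "fit.py", line 20
    T=[p for p in(230,40),(268,70),(235,100),(195,72)]; w=[onz(m,c1(t)[1],.062) for t in T]; print('tin scene',np.mean(w,0),np.array(w).round(3).tolist())
                         ^
SyntaxError: invalid syntax
```

```bash
sed -i 's/\[p for p in(230/[(230/' fit.py; python3 fit.py
```

```text
station [0.57437295 0.03700935 0.14434365] [[0.6 1.9]
 [0.7 0.1]
 [2.  0.1]
 [2.9 1.1]
 [1.7 0.2]
 [0.1 0.4]
 [1.4 1.4]
 [0.1 0.2]
 [0.4 1.5]
 [1.2 2.3]
 [0.1 1.8]
 [1.1 0.3]]
tin scene [ 0.44590726 -0.30404719  0.062     ] [[0.421, -0.324, 0.062], [0.43, -0.279, 0.062], [0.469, -0.284, 0.062], [0.464, -0.329, 0.062]]
tin side [ 0.44276288 -0.31097746  0.062     ] [[0.426, -0.283, 0.062], [0.469, -0.29, 0.062], [0.461, -0.339, 0.062], [0.414, -0.331, 0.062]]
ch scene [ 0.52881931 -0.41996124  0.045     ] [[0.493, -0.451, 0.045], [0.485, -0.408, 0.045], [0.563, -0.386, 0.045], [0.575, -0.435, 0.045]]
ch side [ 0.53044336 -0.4247522   0.045     ] [[0.484, -0.415, 0.045], [0.57, -0.398, 0.045], [0.576, -0.436, 0.045], [0.491, -0.449, 0.045]]
ch2 side [0.41000177 0.34867169 0.045     ] [[0.365, 0.37, 0.045], [0.455, 0.38, 0.045], [0.453, 0.326, 0.045], [0.366, 0.319, 0.045]]
ch2 scene [0.40438208 0.35601677 0.045     ] [0.36098419 0.36887729 0.045     ] [0.46007062 0.34657759 0.045     ]
mug [ 0.258 -0.27   0.03 ]
bowl [0.312 0.204 0.03 ]
jarW [0.785 0.188 0.03 ]
spoon [ 0.637 -0.306  0.03 ]
```

```bash
cat > go.py <<'E'
import sys; from h import *
from scipy.spatial.transform import Rotation as Ro
# usage: go.py x y z yaw -> tool-axis shift and turn left to go, from the measured pose
o=ctrl.get_obs(); x,y,z,yaw=map(float,sys.argv[1:5])
R=Ro.from_euler('xyz',o['eef_rot']); T=Ro.from_euler('xyz',[np.pi,0,yaw])
d=R.inv().apply(np.array([x,y,z])-o['ee_pos']); r=(R.inv()*T).as_rotvec()
n=max(np.abs(d).max()/.05,np.abs(r).max()/.15)
print('t',round(o['time_s'],1),'shift',d.round(4),'turn',r.round(3),'min rows',round(n,1),'yaw',o['eef_rot'][2].round(3))
E
python3 go.py .53 -.42 .22 .2
python3 - <<'E'
from h import *
m=ctrl.camera_model('wrist'); c,d=ray(m,(320,240)); print(c,d,m['intrinsics'])
E
```

```text
t 0.1 shift [ 0.358   0.0239 -0.0151] turn [-0.001  0.     0.143] min rows 7.2 yaw 0.343
[ 0.255501   -0.49279622  0.38426506] [-0.24986521 -0.08996924 -0.96411087] [[339.98214512   0.         319.02794564]
 [  0.         339.98214512 238.17918885]
 [  0.           0.           1.        ]]
```

>>> jog_arm:
  motion:
    - [0.045,0.003,-0.005,0,0,0.03,1]
    - [0.045,0.003,-0.005,0,0,0.03,1]
    - [0.045,0.003,-0.005,0,0,0.03,1]
    - [0.045,0.003,0,0,0,0.03,1]
    - [0.045,0.003,0,0,0,0.023,1]
  squeeze: 25

```text
time_s: 0.6
ee_pos: [0.4066, -0.4689, 0.2204]
eef_rot: [-3.141, 0.0, 0.199]
force: [-0.3, -0.9, 0.5]
grip_width: 0.094
grip_force: 0.0
```

>>> jog_arm:
  motion:
    - [0.045,0.003,0,0,0,0,1]
    - [0.045,0.003,0,0,0,0,1]
    - [0.043,0.003,0,0,0,0,1]
    - [0,0,0,0,0,0,1]
    - [0,0,0,0,0,0,1]

```text
time_s: 1.1
ee_pos: [0.5374, -0.4516, 0.2192]
eef_rot: [-3.14, 0.001, 0.201]
force: [-0.9, 0.4, -0.5]
grip_width: 0.094
grip_force: 0.0
```

```bash
python3 go.py .53 -.42 .22 .2
python3 - <<'E'
from h import *
snap('wrist','w1')
E
```

```text
t 1.1 shift [-0.0009 -0.0324 -0.0008] turn [-0.001  0.001  0.001] min rows 0.6 yaw 0.201
```

View pics/w1.png

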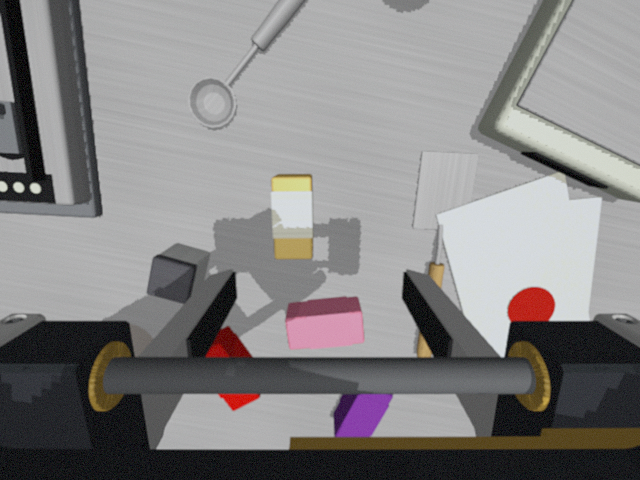

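Wrist view: the cheese top spans about cols 271–314 and rows 177–259, with its lower part in the gripper's shadow. The tin is at (172,275) and the decoys stay clear of both.

```bash
python3 - <<'E'
from h import *
m=ctrl.camera_model('wrist')
for uv in [(272,177),(312,176),(314,259),(275,258),(293,217.5)]: print(uv,onz(m,uv,.045).round(4))
for uv in [(165,256),(195,266),(184,300),(149,290)]: print('tin',onz(m,uv,.062).round(4))
E
python3 go.py .53 -.42 .028 .2
```

```text
(272, 177) [ 0.5705 -0.3955  0.045 ]
(312, 176) [ 0.5797 -0.4357  0.045 ]
(314, 259) [ 0.4919 -0.4551  0.045 ]
(275, 258) [ 0.4845 -0.413   0.045 ]
(293, 217.5) [ 0.533  -0.4243  0.045 ]
tin [ 0.4699 -0.3012  0.062 ]
tin [ 0.4651 -0.3331  0.062 ]
tin [ 0.4238 -0.3255  0.062 ]
tin [ 0.428  -0.2874  0.062 ]
t 1.1 shift [ 1.000e-04 -3.260e-02  1.919e-01] turn [-0.001  0.001 -0.   ] min rows 3.8 yaw 0.2
```

>>> jog_arm:
  motion:
    - [0,-0.014,0.03,0,0,0,1]
    - [0,-0.014,0.045,0,0,0,1]
    - [0,0,0.045,0,0,0,1]
    - [0,0,0.045,0,0,0,1]
    - [0,0,0.03,0,0,0,1]

```text
time_s: 1.65
ee_pos: [0.5293, -0.4246, 0.0229]
eef_rot: [-3.14, 0.002, 0.198]
force: [0.5, -0.8, 0.8]
grip_width: 0.0942
grip_force: 0.0
```

>>> jog_arm:
  motion:
    - [0,0,0.014,0,0,0,1]
    - [0,0,0,0,0,0,1]
    - [0,0,0,0,0,0,-1]
    - [0,0,0,0,0,0,-1]
    - [0,0,0,0,0,0,-1]

```text
time_s: 2.15
ee_pos: [0.532, -0.4252, 0.0132]
eef_rot: [3.14, -0.001, 0.2]
force: [1.3, -0.5, 0.3]
grip_width: 0.0735
grip_force: 0.0
```

>>> jog_arm:
  motion:
    - [0,0,0,0,0,0,-1]
    - [0,0,0,0,0,0,-1]
    - [0,0,0,0,0,0,-1]
    - [0,0,0,0,0,0,-1]
    - [0,0,0,0,0,0,-1]

```text
time_s: 2.65
ee_pos: [0.5315, -0.4246, 0.0115]
eef_rot: [-3.141, 0.0, 0.2]
force: [0.2, 0.5, 1.4]
grip_width: 0.0421
grip_force: 25.0
```

>>> jog_arm:
  motion:
    - [0,0,-0.02,0,0,0,-1]
    - [0,0,-0.03,0,0,0,-1]
    - [0,0,-0.04,0,0,0,-1]
    - [0,0,-0.05,0,0,0,-1]
    - [0,0,-0.05,0,0,0,-1]

```text
time_s: 3.15
ee_pos: [0.5311, -0.4243, 0.2028]
eef_rot: [-3.141, 0.001, 0.2]
force: [1.0, -0.1, -1.5]
grip_width: 0.0419
grip_force: 25.0
```

```bash
cat > st.py <<'E'
import numpy as np,sys
# station point (mm) -> world
S=np.array([.5744,.037]);a=.1443
def st(x,y): return S+np.array([[np.cos(a),-np.sin(a)],[np.sin(a),np.cos(a)]])@np.array([x,y])/1000
if __name__=='__main__':
    v=list(map(float,sys.argv[1:])); [print(v[i],v[i+1],st(v[i],v[i+1]).round(4)) for i in range(0,len(v),2)]
E
python3 st.py -58 0 58 0 0 -22
python3 go.py .517 .029 .21 1.715
```

```text
-58.0 0.0 [0.517  0.0287]
58.0 0.0 [0.6318 0.0453]
0.0 -22.0 [0.5776 0.0152]
t 3.1 shift [ 0.0761 -0.4471 -0.0068] turn [-1.000e-03 -0.000e+00 -1.515e+00] min rows 10.1 yaw 0.2
```

>>> jog_arm:
  motion:
    - [0,0,0,0,0,-0.15,-1]
    - [0,0,0,0,0,-0.15,-1]
    - [0,0,0,0,0,-0.15,-1]
    - [0,0,0,0,0,-0.15,-1]
    - [0,0,0,0,0,-0.15,-1]
  squeeze: 40

```text
time_s: 3.65
ee_pos: [0.5314, -0.4246, 0.201]
eef_rot: [-3.141, -0.0, 0.956]
force: [-0.3, 0.1, -2.4]
grip_width: 0.0417
grip_force: 40.0
```

>>> jog_arm:
  motion:
    - [0,0,0,0,0,-0.15,-1]
    - [0,0,0,0,0,-0.15,-1]
    - [0,0,0,0,0,-0.15,-1]
    - [0,0,0,0,0,-0.15,-1]
    - [0,0,0,0,0,-0.15,-1]

```text
time_s: 4.15
ee_pos: [0.5314, -0.4245, 0.201]
eef_rot: [-3.141, -0.001, 1.706]
force: [-0.0, 0.7, -2.3]
grip_width: 0.0417
grip_force: 40.0
```

>>> jog_arm:
  motion:
    - [0.03,0.005,0,0,0,-0.015,-1]
    - [0.045,0.005,0,0,0,0,-1]
    - [0.045,0.005,0,0,0,0,-1]
    - [0.045,0.005,0,0,0,0,-1]
    - [0.045,0.005,0,0,0,0,-1]

```text
time_s: 4.65
ee_pos: [0.526, -0.2115, 0.2012]
eef_rot: [-3.141, -0.0, 1.715]
force: [0.9, -0.4, -2.5]
grip_width: 0.0415
grip_force: 40.0
```

>>> jog_arm:
  motion:
    - [0.045,0.005,0,0,0,0,-1]
    - [0.045,0.005,0,0,0,0,-1]
    - [0.045,0.005,0,0,0,0,-1]
    - [0.04,0.005,0,0,0,0,-1]
    - [0,0,0,0,0,0,-1]

```text
time_s: 5.15
ee_pos: [0.5209, -0.0333, 0.2015]
eef_rot: [-3.142, -0.001, 1.719]
force: [-0.4, -0.8, -2.4]
grip_width: 0.0415
grip_force: 40.0
```

```bash
python3 go.py .517 .029 .035 1.715
python3 - <<'E'
from h import *
snap('wrist','w2')
E
```

```text
t 5.2 shift [0.0621 0.0054 0.1665] turn [-0.    -0.001  0.004] min rows 3.3 yaw 1.719
```

View pics/w2.png

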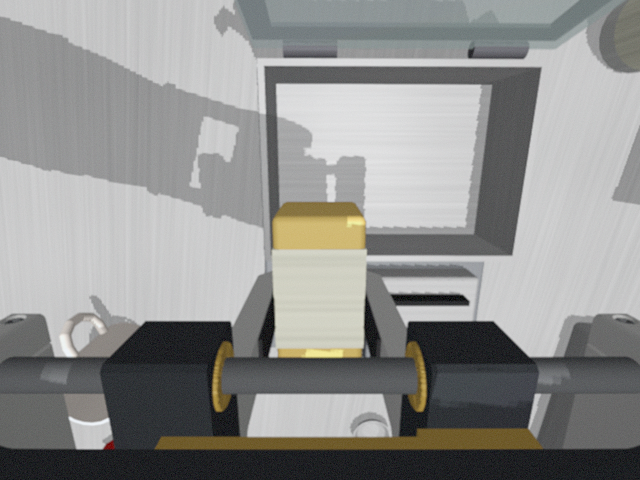

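Wrist view: the inner rim corners are near (265,67), (541,68) and (513,255). The cheese is held and lines up with the box. I check the station against these corners.

Run:
```python
from h import *
from st import *
m=ctrl.camera_model('wrist')
Ri=np.array([[np.cos(a),np.sin(a)],[-np.sin(a),np.cos(a)]])
for uv,z in [((265,67),.1),((541,68),.1),((513,255),.1),((258,59),.1),((277,83),.023),((490,85),.023)]: print(uv,((Ri@(onz(m,uv,z)[:2]-S))*1000).round(1))
```

```text
(265, 67) [-105.    69.7]
(541, 68) [103.6  69.7]
(513, 255) [104.4 -78.5]
(258, 59) [-110.    75.2]
(277, 83) [-105.1   71.5]
(490, 85) [102.2  70.3]
```

```bash
sed -i 's/S=np.array.*;a/S=np.array([.5745,.0325]);a/' st.py; python3 st.py -58 -12 58 -12 0 -22 0 150
```

```text
-58.0 -12.0 [0.5188 0.0123]
58.0 -12.0 [0.6336 0.029 ]
0.0 -22.0 [0.5777 0.0107]
0.0 150.0 [0.5529 0.1809]
```

>>> jog_arm:
  motion:
    - [0.023,0.002,0,0,0,0,-1]
    - [0.023,0.003,0,0,0,0,-1]
    - [0,0,0.04,0,0,0,-1]
    - [0,0,0.04,0,0,0,-1]
    - [0,0,0.03,0,0,0,-1]

```text
time_s: 5.7
ee_pos: [0.5189, 0.0082, 0.0891]
eef_rot: [-3.14, -0.0, 1.714]
force: [0.8, 0.6, -1.5]
grip_width: 0.0416
grip_force: 40.0
```

>>> jog_arm:
  motion:
    - [0,0,0.025,0,0,0,-1]
    - [0,0,0.02,0,0,0,-1]
    - [0,0,0.008,0,0,0,-1]
    - [0,0,0,0,0,0,-1]
    - [0,0,0,0,0,0,-1]

```text
time_s: 6.2
ee_pos: [0.5201, 0.0086, 0.0393]
eef_rot: [3.141, 0.0, 1.714]
force: [0.5, -0.3, -2.8]
grip_width: 0.0417
grip_force: 40.0
```

>>> jog_arm:
  motion:
    - [0,0,0.003,0,0,0,-1]
    - [0,0,0,0,0,0,-1]
    - [0,0,0,0,0,0,0.28]
    - [0,0,0,0,0,0,0.28]
    - [0,0,0,0,0,0,0.28]

```text
time_s: 6.7
ee_pos: [0.5197, 0.0091, 0.0357]
eef_rot: [3.141, 0.0, 1.715]
force: [0.0, 0.1, -0.0]
grip_width: 0.0592
grip_force: 0.0
```

>>> jog_arm:
  motion:
    - [0,0,0,0,0,0,0.28]
    - [0,0,0,0,0,0,0.28]
    - [0,0,-0.03,0,0,0,0.28]
    - [0,0,-0.05,0,0,0,0.28]
    - [0,0,-0.05,0,0,0,0.28]

```text
time_s: 7.2
ee_pos: [0.519, 0.0091, 0.1668]
eef_rot: [-3.14, -0.0, 1.715]
force: [0.5, 1.0, 0.3]
grip_width: 0.0603
grip_force: 0.0
```

>>> jog_arm:
  motion:
    - [0,0,-0.05,0,0,0,1]
    - [0,0,-0.05,0,0,0,1]
    - [0,0,-0.05,0,0,0,1]
    - [0,0,-0.03,0,0,0,1]
    - [0,0,0,0,0,0,1]

```text
time_s: 7.7
ee_pos: [0.5203, 0.009, 0.3499]
eef_rot: [3.135, 0.001, 1.715]
force: [-0.2, 0.1, -0.5]
grip_width: 0.0933
grip_force: 0.0
```

```bash
python3 go.py .408 .352 .25 0.0;  python3 go.py .445 -.307 .25 -0.15
```

```text
t 7.7 shift [ 0.3557 -0.0627  0.0989] turn [ 0.006 -0.005  1.715] min rows 11.4 yaw 1.715
t 7.7 shift [-0.3018 -0.1206  0.0994] turn [ 0.006 -0.006  1.865] min rows 12.4 yaw 1.715
```

>>> jog_arm:
  motion:
    - [0.03,-0.008,0,0,0,0,1]
    - [0.045,-0.008,0,0,0,0,1]
    - [0.045,-0.008,0,0,0,0,1]
    - [0.045,-0.008,0,0,0,0,1]
    - [0.045,-0.008,0,0,0,0,1]
  squeeze: 25

```text
time_s: 8.2
ee_pos: [0.4488, 0.2126, 0.3445]
eef_rot: [-3.14, 0.0, 1.714]
force: [0.6, -0.7, 0.4]
grip_width: 0.0937
grip_force: 0.0
```

>>> jog_arm:
  motion:
    - [0.045,-0.008,0,0,0,0,1]
    - [0.045,-0.008,0,0,0,0,1]
    - [0.045,-0.008,0,0,0,0,1]
    - [0,0,0,0,0,0.15,1]
    - [0,0,0,0,0,0.15,1]

```text
time_s: 8.7
ee_pos: [0.4059, 0.3424, 0.344]
eef_rot: [-3.14, 0.001, 1.411]
force: [-0.5, -0.2, 0.5]
grip_width: 0.0941
grip_force: 0.0
```

>>> jog_arm:
  motion:
    - [0,0,0.02,0,0,0.15,1]
    - [0,0,0.02,0,0,0.15,1]
    - [0,0,0.02,0,0,0.15,1]
    - [0,0,0.02,0,0,0.15,1]
    - [0,0,0.02,0,0,0.15,1]

```text
time_s: 9.2
ee_pos: [0.4063, 0.341, 0.2436]
eef_rot: [-3.142, 0.001, 0.659]
force: [0.8, -1.0, 0.6]
grip_width: 0.0938
grip_force: 0.0
```

>>> jog_arm:
  motion:
    - [0,0,0.02,0,0,0.15,1]
    - [0,0,0,0,0,0.15,1]
    - [0,0,0,0,0,0.15,1]
    - [0,0,0,0,0,0.15,1]
    - [0,0,0,0,0,0,1]

```text
time_s: 9.7
ee_pos: [0.4064, 0.3411, 0.2245]
eef_rot: [3.141, 0.001, 0.062]
force: [0.9, -0.3, 0.1]
grip_width: 0.094
grip_force: 0.0
```

```bash
python3 - <<'E'
from h import *
im,m=snap('wrist','w3'); np.save('m3.npy',m,allow_pickle=True)
hsv=cv2.cvtColor(im,cv2.COLOR_RGB2HSV); k=cv2.inRange(hsv,(15,100,60),(35,255,255)); k[320:]=0
n,l,s,c=cv2.connectedComponentsWithStats(k)
print([(s[i].tolist(),c[i].round(1)) for i in range(1,n) if s[i][4]>60])
E
python3 go.py .408 .352 .22 .1
```

```text
[([0, 49, 60, 195, 5738], array([ 19.7, 172.3])), ([280, 170, 39, 18, 164], array([298.7, 174.6])), ([288, 232, 38, 24, 730], array([306.9, 243.4]))]
t 9.8 shift [ 0.0023 -0.0108  0.0046] turn [ 0.001  0.001 -0.032] min rows 0.2 yaw 0.068
```

View pics/w3.png

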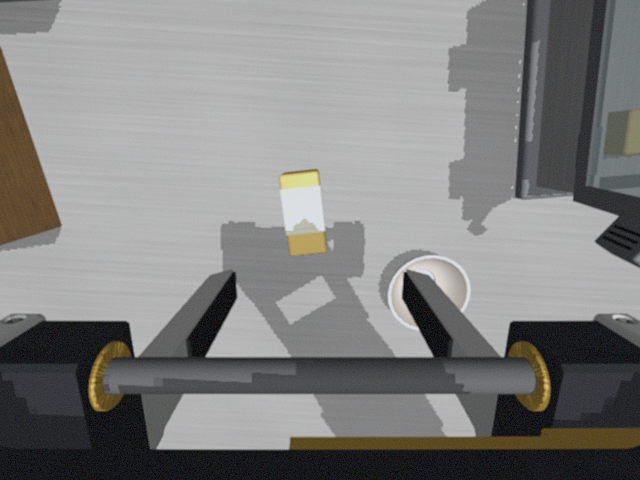

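Wrist view: the cheese top corners are at (280,173), (319,170), (326,253) and (289,256). The bowl at (428,292) is clear of the right finger's landing spot.

```bash
python3 - <<'E'
from h import *
m=ctrl.camera_model('wrist')
w=np.array([onz(m,uv,.045) for uv in [(280,173),(319,170),(326,253),(289,256)]]); print(w.round(4),w.mean(0)); d=w[0]+w[1]-w[2]-w[3]; print(np.arctan2(d[1],d[0]))
print('bowl',onz(m,(428,292),.042))
E
python3 go.py .408 .352 .011 .1
```

```text
[[0.4518 0.3849 0.045 ]
 [0.4575 0.3446 0.045 ]
 [0.368  0.3308 0.045 ]
 [0.3617 0.3715 0.045 ]] [0.40975688 0.35796872 0.045     ]
0.15027507899150586
bowl [0.32795043 0.20991981 0.042     ]
t 9.8 shift [ 0.0025 -0.0109  0.2136] turn [ 0.001  0.001 -0.032] min rows 4.3 yaw 0.068
```

>>> jog_arm:
  motion:
    - [0.0045,-0.016,0.03,0,0,0,1]
    - [0,0,0.045,0,0,-0.04,1]
    - [0,0,0.045,0,0,-0.042,1]
    - [0,0,0.045,0,0,0,1]
    - [0,0,0.03,0,0,0,1]

```text
time_s: 10.25
ee_pos: [0.4089, 0.3566, 0.0271]
eef_rot: [3.14, 0.003, 0.152]
force: [-0.7, 0.7, -0.2]
grip_width: 0.0941
grip_force: 0.0
```

>>> jog_arm:
  motion:
    - [0,0,0.018,0,0,0,1]
    - [0,0,0,0,0,0,1]
    - [0,0,0,0,0,0,-1]
    - [0,0,0,0,0,0,-1]
    - [0,0,0,0,0,0,-1]

```text
time_s: 10.75
ee_pos: [0.4107, 0.358, 0.0136]
eef_rot: [-3.141, -0.002, 0.148]
force: [-0.1, -0.5, -0.2]
grip_width: 0.0731
grip_force: 0.0
```

>>> jog_arm:
  motion:
    - [0,0,0,0,0,0,-1]
    - [0,0,0,0,0,0,-1]
    - [0,0,0,0,0,0,-1]
    - [0,0,0,0,0,0,-1]
    - [0,0,0,0,0,0,-1]
  squeeze: 40

```text
time_s: 11.25
ee_pos: [0.4102, 0.3576, 0.0126]
eef_rot: [-3.141, -0.0, 0.147]
force: [-0.2, 0.2, 0.8]
grip_width: 0.0422
grip_force: 39.9
```

>>> jog_arm:
  motion:
    - [0,0,-0.03,0,0,0,-1]
    - [0,0,-0.05,0,0,0,-1]
    - [0,0,-0.05,0,0,0,-1]
    - [0,0,-0.05,0,0,0,-1]
    - [0,0,-0.05,0,0,0,-1]

```text
time_s: 11.75
ee_pos: [0.4097, 0.3572, 0.2443]
eef_rot: [3.141, 0.0, 0.147]
force: [0.9, -0.2, -2.5]
grip_width: 0.0417
grip_force: 39.9
```

>>> jog_arm:
  motion:
    - [0,0,-0.05,0,0,0,-1]
    - [0,0,-0.05,0,0,0,-1]
    - [0,0,-0.03,0,0,0,-1]
    - [0,0,0,0,0,0,-1]
    - [0,0,0,0,0,0,-1]

```text
time_s: 12.25
ee_pos: [0.4101, 0.3575, 0.3714]
eef_rot: [3.141, 0.001, 0.147]
force: [-0.3, 0.6, -3.5]
grip_width: 0.0421
grip_force: 4.0
```

```bash
python3 go.py .6336 .029 .36 1.715
```

```text
t 12.2 shift [0.173  0.3577 0.0114] turn [-0.000e+00  1.000e-03 -1.568e+00] min rows 10.5 yaw 0.147
```

>>> jog_arm:
  motion:
    - [0,0,0,0,0,0,-1]
    - [0,0,0,0,0,0,-1]
    - [0,0,0,0,0,0,-1]
    - [0,0,0,0,0,0,-1]
    - [0,0,0,0,0,0,-1]

```text
time_s: 12.75
ee_pos: [0.4102, 0.3576, 0.3722]
eef_rot: [3.141, 0.0, 0.147]
force: [-0.6, 0.4, -1.7]
grip_width: 0.0415
grip_force: 39.9
```

>>> jog_arm:
  motion:
    - [0,0,0,0,0,-0.1,-1]
    - [0,0,0,0,0,-0.15,-1]
    - [0,0,0,0,0,-0.15,-1]
    - [0,0,0,0,0,-0.15,-1]
    - [0,0,0,0,0,-0.15,-1]

```text
time_s: 13.25
ee_pos: [0.4102, 0.3576, 0.3724]
eef_rot: [-3.142, 0.0, 0.853]
force: [0.4, 0.0, -2.4]
grip_width: 0.0416
grip_force: 39.9
```

>>> jog_arm:
  motion:
    - [0,0,0,0,0,-0.15,-1]
    - [0,0,0,0,0,-0.15,-1]
    - [0,0,0,0,0,-0.15,-1]
    - [0,0,0,0,0,-0.15,-1]
    - [0,0,0,0,0,-0.15,-1]

```text
time_s: 13.75
ee_pos: [0.4102, 0.3576, 0.3724]
eef_rot: [-3.142, -0.0, 1.603]
force: [0.9, -0.2, -1.4]
grip_width: 0.042
grip_force: 39.9
```

>>> jog_arm:
  motion:
    - [0,0,0,0,0,-0.118,-1]
    - [0,0,0,0,0,0,-1]
    - [0,0,0,0,0,0,-1]
    - [0,0,0,0,0,0,-1]
    - [0,0,0,0,0,0,-1]

```text
time_s: 14.25
ee_pos: [0.4102, 0.3576, 0.3725]
eef_rot: [3.142, -0.0, 1.713]
force: [0.2, -0.0, -2.7]
grip_width: 0.042
grip_force: 39.9
```

```bash
python3 go.py .6336 .029 .36 1.715
python3 - <<'E'
from h import *
snap('wrist','w4')
E
```

```text
t 14.2 shift [-0.3569  0.1746  0.0125] turn [ 0.    -0.    -0.002] min rows 7.1 yaw 1.713
```

View pics/w4.png

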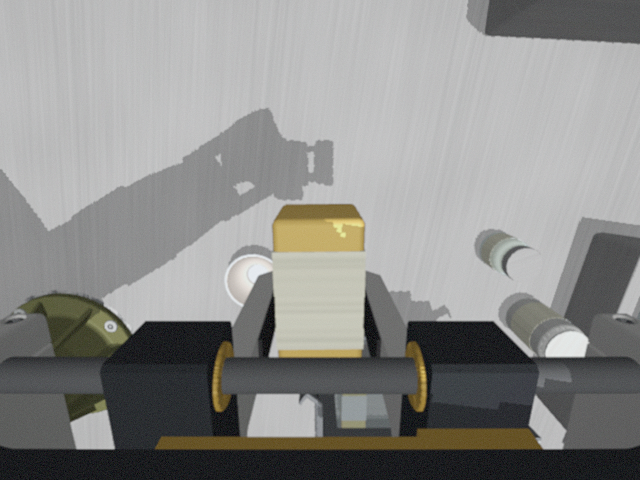

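Wrist view: the cheese is still held square after the grip slackened, with its end at row 205. Carrying it over to the box.

>>> jog_arm:
  motion:
    - [-0.03,0.02,0,0,0,0,-1]
    - [-0.045,0.02,0,0,0,0,-1]
    - [-0.045,0.022,0,0,0,0,-1]
    - [-0.045,0.022,0,0,0,0,-1]
    - [-0.045,0.022,0,0,0,0,-1]

```text
time_s: 14.8
ee_pos: [0.5459, 0.1634, 0.3726]
eef_rot: [3.141, -0.0, 1.714]
force: [0.5, 0.2, -2.6]
grip_width: 0.0418
grip_force: 39.9
```

>>> jog_arm:
  motion:
    - [-0.045,0.022,0,0,0,0,-1]
    - [-0.045,0.022,0,0,0,0,-1]
    - [-0.045,0.022,0,0,0,0,-1]
    - [-0.012,0.002,0,0,0,0,-1]
    - [0,0,0,0,0,0,-1]

```text
time_s: 15.3
ee_pos: [0.6338, 0.028, 0.3715]
eef_rot: [-3.14, -0.0, 1.711]
force: [0.2, -0.4, -1.8]
grip_width: 0.0416
grip_force: 39.9
```

```bash
python3 go.py .6336 .029 .036 1.715
```

```text
t 15.3 shift [0.001  0.0004 0.3355] turn [-0.001 -0.    -0.004] min rows 6.7 yaw 1.711
```

>>> jog_arm:
  motion:
    - [0,0,0.03,0,0,0,-1]
    - [0,0,0.045,0,0,0,-1]
    - [0,0,0.045,0,0,0,-1]
    - [0,0,0.045,0,0,0,-1]
    - [0,0,0.045,0,0,0,-1]

```text
time_s: 15.8
ee_pos: [0.6326, 0.0316, 0.1616]
eef_rot: [3.14, -0.0, 1.716]
force: [1.4, 0.2, -2.0]
grip_width: 0.0418
grip_force: 39.9
```

>>> jog_arm:
  motion:
    - [0,0,0.045,0,0,0,-1]
    - [0,0,0.035,0,0,0,-1]
    - [0,0,0.025,0,0,0,-1]
    - [0,0,0.015,0,0,0,-1]
    - [0,0,0.005,0,0,0,-1]

```text
time_s: 16.3
ee_pos: [0.6327, 0.0308, 0.0367]
eef_rot: [-3.141, -0.0, 1.716]
force: [-0.9, -0.1, -2.2]
grip_width: 0.0415
grip_force: 39.9
```

>>> jog_arm:
  motion:
    - [0,0,0,0,0,0,-1]
    - [0,0,0,0,0,0,-1]
    - [0,0,0,0,0,0,0.28]
    - [0,0,0,0,0,0,0.28]
    - [0,0,0,0,0,0,0.28]

```text
time_s: 16.8
ee_pos: [0.6336, 0.0296, 0.0381]
eef_rot: [3.141, 0.0, 1.715]
force: [-0.4, 0.2, -0.3]
grip_width: 0.0596
grip_force: 0.0
```

>>> jog_arm:
  motion:
    - [0,0,0,0,0,0,0.28]
    - [0,0,0,0,0,0,0.28]
    - [0,0,-0.03,0,0,0,0.28]
    - [0,0,-0.05,0,0,0,0.28]
    - [0,0,-0.05,0,0,0,0.28]

```text
time_s: 17.3
ee_pos: [0.6328, 0.0296, 0.1687]
eef_rot: [-3.14, -0.0, 1.715]
force: [0.1, -0.7, 0.4]
grip_width: 0.06
grip_force: 0.0
```

>>> jog_arm:
  motion:
    - [0,0,-0.05,0,0,0,1]
    - [0,0,-0.05,0,0,0,1]
    - [0,0,0,0,0,0,1]
    - [0,0,0,0,0,0,1]
    - [0,0,0,0,0,0,1]

```text
time_s: 17.8
ee_pos: [0.6329, 0.0297, 0.2658]
eef_rot: [-3.139, -0.0, 1.715]
force: [-0.5, -0.1, -0.5]
grip_width: 0.0932
grip_force: 0.0
```

```bash
python3 go.py .445 -.309 .25 -0.15
```

```text
t 17.8 shift [-0.3082 -0.2345  0.0162] turn [-0.002  0.002  1.865] min rows 12.4 yaw 1.715
```

>>> jog_arm:
  motion:
    - [-0.03,-0.022,0,0,0,0,1]
    - [-0.045,-0.034,0,0,0,0,1]
    - [-0.045,-0.034,0,0,0,0,1]
    - [-0.045,-0.034,0,0,0,0,1]
    - [-0.045,-0.034,0,0,0,0,1]
  squeeze: 25

```text
time_s: 18.3
ee_pos: [0.5178, -0.1797, 0.2658]
eef_rot: [-3.139, -0.001, 1.715]
force: [1.9, -0.6, -0.2]
grip_width: 0.094
grip_force: 0.0
```

>>> jog_arm:
  motion:
    - [-0.045,-0.034,0,0,0,0,1]
    - [-0.045,-0.034,0,0,0,0,1]
    - [-0.008,-0.008,0,0,0,0,1]
    - [0,0,0,0,0,0.15,1]
    - [0,0,0,0,0,0.15,1]

```text
time_s: 18.8
ee_pos: [0.464, -0.2751, 0.2661]
eef_rot: [-3.14, -0.001, 1.408]
force: [-1.1, 0.7, 0.4]
grip_width: 0.0939
grip_force: 0.0
```

>>> jog_arm:
  motion:
    - [0,0,0,0,0,0.15,1]
    - [0,0,0,0,0,0.15,1]
    - [0,0,0,0,0,0.15,1]
    - [0,0,0,0,0,0.15,1]
    - [0,0,0,0,0,0.15,1]

```text
time_s: 19.3
ee_pos: [0.4645, -0.2744, 0.266]
eef_rot: [-3.139, 0.001, 0.659]
force: [0.8, -0.6, -0.6]
grip_width: 0.094
grip_force: 0.0
```

>>> jog_arm:
  motion:
    - [0,0,0,0,0,0.15,1]
    - [0,0,0,0,0,0.15,1]
    - [0,0,0,0,0,0.15,1]
    - [0,0,0,0,0,0.15,1]
    - [0,0,0,0,0,0.15,1]

```text
time_s: 19.8
ee_pos: [0.4644, -0.2744, 0.266]
eef_rot: [-3.14, 0.002, -0.091]
force: [1.4, -0.4, 0.7]
grip_width: 0.0941
grip_force: 0.0
```

>>> jog_arm:
  motion:
    - [0,0,0,0,0,0.065,1]
    - [0,0,0,0,0,0,1]
    - [0,0,0,0,0,0,1]

```text
time_s: 20.1
ee_pos: [0.4645, -0.2747, 0.2666]
eef_rot: [-3.141, 0.001, -0.148]
force: [-0.4, 0.7, 0.6]
grip_width: 0.0936
grip_force: 0.0
```

```bash
python3 go.py .445 -.309 .25 -0.15
python3 - <<'E'
from h import *
snap('wrist','w5')
E
```

```text
t 20.1 shift [-0.0142  0.0368  0.0166] turn [-0.001  0.001  0.002] min rows 0.7 yaw -0.148
```

View pics/w5.png

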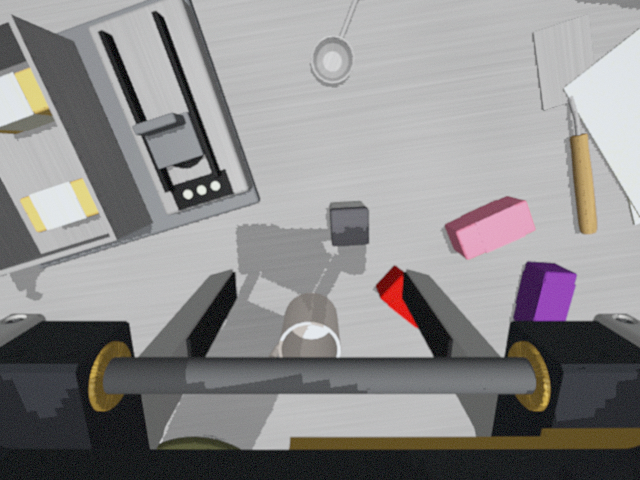

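Wrist view: both cheeses lie in the box. The tin top corners are at (331,209), (368,209), (369,245) and (332,245), the red block's nearest corner is at (397,267) and the mug is at (310,330).

```bash
python3 - <<'E'
from h import *
m=ctrl.camera_model('wrist')
w=np.array([onz(m,uv,.062) for uv in [(331,209),(368,209),(369,245),(332,245)]]); print(w.round(4),w.mean(0)); d=w[0]+w[1]-w[2]-w[3]; print(np.arctan2(d[1],d[0]))
print('red',onz(m,(397,267),.045),onz(m,(378,288),.045))
E
python3 go.py .445 -.309 .018 -0.15
```

```text
[[ 0.4681 -0.289   0.062 ]
 [ 0.4618 -0.3309  0.062 ]
 [ 0.419  -0.3273  0.062 ]
 [ 0.4254 -0.2842  0.062 ]] [ 0.44356105 -0.30785889  0.062     ]
-0.09753711331010821
red [ 0.37997964 -0.36062318  0.045     ] [ 0.35525733 -0.33419784  0.045     ]
t 20.1 shift [-0.014   0.0368  0.2488] turn [-0.001  0.001  0.002] min rows 5.0 yaw -0.148
```

>>> jog_arm:
  motion:
    - [-0.008,0.018,0.03,0,0,0,1]
    - [-0.008,0.018,0.045,0,0,-0.02,1]
    - [0,0,0.045,0,0,0,1]
    - [0,0,0.045,0,0,0,1]
    - [0,0,0.045,0,0,0,1]

```text
time_s: 20.65
ee_pos: [0.4429, -0.3081, 0.0557]
eef_rot: [-3.142, -0.0, -0.129]
force: [-0.3, -0.0, 1.2]
grip_width: 0.0938
grip_force: 0.0
```

>>> jog_arm:
  motion:
    - [0,0,0.03,0,0,0,1]
    - [0,0,0.012,0,0,0,1]
    - [0,0,0,0,0,0,1]
    - [0,0,0,0,0,0,-1]
    - [0,0,0,0,0,0,-1]

```text
time_s: 21.15
ee_pos: [0.4441, -0.3089, 0.0172]
eef_rot: [3.14, -0.002, -0.13]
force: [-1.1, 0.7, -0.0]
grip_width: 0.0811
grip_force: 0.0
```

>>> jog_arm:
  motion:
    - [0,0,0,0,0,0,-1]
    - [0,0,0,0,0,0,-1]
    - [0,0,0,0,0,0,-1]
    - [0,0,0,0,0,0,-1]
    - [0,0,0,0,0,0,-1]
  squeeze: 40

```text
time_s: 21.65
ee_pos: [0.4433, -0.3083, 0.0155]
eef_rot: [-3.142, -0.0, -0.13]
force: [-1.3, 0.1, 0.8]
grip_width: 0.0442
grip_force: 39.7
```

>>> jog_arm:
  motion:
    - [0,0,0,0,0,0,-1]
    - [0,0,-0.03,0,0,0,-1]
    - [0,0,-0.05,0,0,0,-1]
    - [0,0,-0.05,0,0,0,-1]
    - [0,0,-0.05,0,0,0,-1]

```text
time_s: 22.15
ee_pos: [0.4428, -0.3079, 0.1972]
eef_rot: [-3.141, 0.001, -0.13]
force: [1.3, -0.4, -1.2]
grip_width: 0.0441
grip_force: 39.7
```

```bash
python3 go.py .5777 .0107 .2 0.144
```

```text
t 22.1 shift [ 0.0924 -0.3335 -0.0027] turn [-0.     0.001 -0.274] min rows 6.7 yaw -0.13
```

>>> jog_arm:
  motion:
    - [0.012,-0.04,0,0,0,0,-1]
    - [0.012,-0.045,0,0,0,0,-1]
    - [0.012,-0.045,0,0,0,0,-1]
    - [0.012,-0.045,0,0,0,0,-1]
    - [0.012,-0.045,0,0,0,0,-1]

```text
time_s: 22.65
ee_pos: [0.5316, -0.0961, 0.1953]
eef_rot: [3.142, 0.0, -0.13]
force: [1.0, 0.0, -1.6]
grip_width: 0.0439
grip_force: 39.7
```

>>> jog_arm:
  motion:
    - [0.012,-0.045,0,0,0,0,-1]
    - [0.012,-0.045,0,0,0,0,-1]
    - [0.008,-0.023,0,0,0,0,-1]
    - [0,0,0,0,0,-0.137,-1]
    - [0,0,0,0,0,-0.137,-1]

```text
time_s: 23.15
ee_pos: [0.5777, 0.0109, 0.1948]
eef_rot: [-3.141, 0.001, 0.151]
force: [-0.4, -0.1, -2.1]
grip_width: 0.0444
grip_force: 39.7
```

>>> jog_arm:
  motion:
    - [0,0,0,0,0,0,-1]
    - [0,0,0,0,0,0,-1]

```text
time_s: 23.35
ee_pos: [0.5776, 0.0099, 0.1952]
eef_rot: [-3.142, 0.0, 0.14]
force: [-0.1, 0.1, -2.3]
grip_width: 0.0447
grip_force: 39.7
```

```bash
python3 go.py .5777 .0107 .041 0.144
```

```text
t 23.4 shift [ 0.0003 -0.0008  0.1542] turn [-0.     0.    -0.004] min rows 3.1 yaw 0.14
```

>>> jog_arm:
  motion:
    - [0,0,0.03,0,0,0,-1]
    - [0,0,0.045,0,0,0,-1]
    - [0,0,0.04,0,0,0,-1]
    - [0,0,0.025,0,0,0,-1]
    - [0,0,0.013,0,0,0,-1]

```text
time_s: 23.85
ee_pos: [0.5766, 0.0097, 0.0401]
eef_rot: [-3.141, 0.003, 0.14]
force: [-0.7, 0.2, -1.8]
grip_width: 0.0441
grip_force: 39.7
```

>>> jog_arm:
  motion:
    - [0,0,0.001,0,0,0,-1]
    - [0,0,0,0,0,0,-1]
    - [0,0,0,0,0,0,0.28]
    - [0,0,0,0,0,0,0.28]
    - [0,0,0,0,0,0,0.28]

```text
time_s: 24.35
ee_pos: [0.5782, 0.01, 0.0424]
eef_rot: [3.141, -0.002, 0.144]
force: [-0.2, -0.5, 0.5]
grip_width: 0.0597
grip_force: 0.0
```

>>> jog_arm:
  motion:
    - [0,0,0,0,0,0,0.28]
    - [0,0,0,0,0,0,0.28]
    - [0,0,-0.03,0,0,0,0.28]
    - [0,0,-0.05,0,0,0,0.28]
    - [0,0,-0.05,0,0,0,0.28]

```text
time_s: 24.85
ee_pos: [0.5772, 0.01, 0.1728]
eef_rot: [-3.141, 0.001, 0.144]
force: [1.5, 0.5, 0.2]
grip_width: 0.0605
grip_force: 0.0
```

>>> jog_arm:
  motion:
    - [0,0,-0.05,0,0,0,-1]
    - [0,0,-0.05,0,0,0,-1]
    - [0,0,-0.05,0,0,0,-1]
    - [0,0,-0.05,0,0,0,-1]
    - [0,0,0,0,0,0,-1]

```text
time_s: 25.35
ee_pos: [0.5784, 0.01, 0.3788]
eef_rot: [3.14, -0.011, 0.144]
force: [0.1, -0.4, 0.4]
grip_width: 0.0235
grip_force: 0.0
```

```bash
python3 st.py 0 230 0 160 0 110 0 60
python3 - <<'E'
from h import *
snap('wrist','w6'); snap('scene','s6'); snap('side','d6')
m=ctrl.camera_model('scene')
print(onz(m,(418,393),.0), onz(m,(415,385),.085))
a=cv2.imread('pics/w6.png'); b=cv2.imread('pics/s6.png'); c=np.hstack([cv2.resize(a,(400,300)),b[200:425,270:570].repeat(1,0)[:225].copy() if 0 else cv2.resize(b[180:480,230:630],(400,300))]); cv2.imwrite('pics/k6.png',c)
E
```

```text
0.0 230.0 [0.5414 0.2601]
0.0 160.0 [0.5515 0.1908]
0.0 110.0 [0.5587 0.1414]
0.0 60.0 [0.5659 0.0919]
[0.69046009 0.3118029  0.        ] [0.70504158 0.29371148 0.085     ]
```

View pics/k6.png

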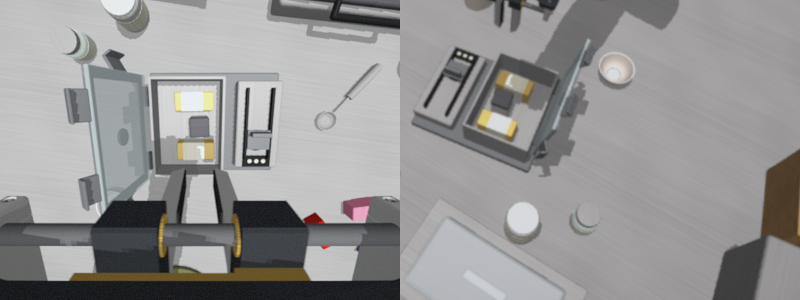

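Three items are in the box (wrist half of the picture: cheeses at (193,100) and (195,148), tin at (198,126)). The lid leans back with nothing behind it. Next I go over it and push from behind.

>>> jog_arm:
  motion:
    - [0,-0.03,0,0,0,0,-1]
    - [0,-0.045,0,0,0,0,-1]
    - [0,-0.045,0,0,0,0,-1]
    - [0,-0.045,0,0,0,0,-1]
    - [0,-0.045,0,0,0,0,-1]

```text
time_s: 26.0
ee_pos: [0.5468, 0.2194, 0.3697]
eef_rot: [3.141, 0.003, 0.144]
force: [0.7, -0.7, 0.9]
grip_width: 0.0003
grip_force: 0.0
```

>>> jog_arm:
  motion:
    - [0,-0.027,0,0,0,0,-1]
    - [0,0,0,0,0,0,-1]
    - [0,0,0.04,0,0,0,-1]
    - [0,0,0.045,0,0,0,-1]
    - [0,0,0.045,0,0,0,-1]

```text
time_s: 26.5
ee_pos: [0.5433, 0.2434, 0.2387]
eef_rot: [3.141, 0.001, 0.143]
force: [-0.2, -0.7, -0.4]
grip_width: 0.0002
grip_force: 0.0
```

>>> jog_arm:
  motion:
    - [0,0,0.025,0,0,0,-1]
    - [0,0,0,0,0,0,-1]

```text
time_s: 26.7
ee_pos: [0.5422, 0.243, 0.2118]
eef_rot: [3.14, 0.008, 0.143]
force: [0.2, -0.2, -0.2]
grip_width: 0.0005
grip_force: 0.0
```

```bash
python3 go.py .5436 .245 .22 0.144
```

```text
t 26.7 shift [ 0.0016 -0.0017 -0.0082] turn [ 0.002  0.008 -0.001] min rows 0.2 yaw 0.143
```

>>> jog_arm:
  motion:
    - [0,0.02,-0.008,0,0,0,-1]
    - [0,0.02,0,0,0,0,-1]
    - [0,0.02,0,0,0,0,-1]
    - [0,0.02,0,0,0,0,-1]
    - [0,0.02,0,0,0,0,-1]

```text
time_s: 27.2
ee_pos: [0.5586, 0.1446, 0.2262]
eef_rot: [-3.141, -0.002, 0.144]
force: [0.2, 2.2, 2.3]
grip_width: 0.0003
grip_force: 1.3
```

>>> jog_arm:
  motion:
    - [0,0.02,0,0,0,0,-1]
    - [0,0.02,0,0,0,0,-1]
    - [0,0.02,0,0,0,0,-1]
    - [0,0.015,0,0,0,0,-1]
    - [0,0.015,0,0,0,0,-1]

```text
time_s: 27.7
ee_pos: [0.5712, 0.0554, 0.2253]
eef_rot: [3.142, -0.001, 0.143]
force: [-0.9, 1.7, 0.5]
grip_width: 0.0003
grip_force: 0.4
```

>>> jog_arm:
  motion:
    - [0,0.01,0,0,0,0,-1]
    - [0,0,0,0,0,0,-1]
    - [0,0,0,0,0,0,-1]
    - [0,0,0,0,0,0,-1]
    - [0,0,0,0,0,0,-1]

```text
time_s: 28.2
ee_pos: [0.5724, 0.0471, 0.2245]
eef_rot: [-3.142, -0.0, 0.145]
force: [-0.2, 0.3, -0.5]
grip_width: 0.0003
grip_force: 0.0
```

```bash
python3 go.py .5436 .245 .22 0.144
python3 - <<'E'
from h import *
snap('side','d7')
cv2.imwrite('pics/k7.png',cv2.imread('pics/d7.png')[60:360,160:480])
E
```

```text
t 28.2 shift [ 0.     -0.2     0.0045] turn [-0.    -0.     0.001] min rows 4.0 yaw 0.145
```

View pics/k7.png

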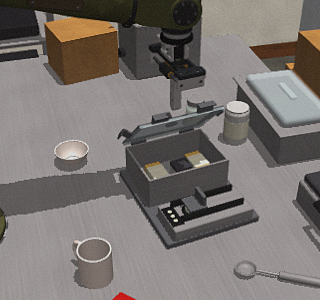

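The lid is sinking shut and clear of the tool. I rise and move above the near tab while it closes.

>>> jog_arm:
  motion:
    - [0,0,-0.03,0,0,0,-1]
    - [0,0,-0.03,0,0,0,-1]
    - [0,0,0,0,0,0,-1]
    - [0,0,0,0,0,0,-1]
    - [0,0,0,0,0,0,-1]

```text
time_s: 28.75
ee_pos: [0.572, 0.0467, 0.2832]
eef_rot: [-3.141, 0.002, 0.144]
force: [-0.2, -0.2, 0.1]
grip_width: 0.0007
grip_force: 0.0
```

```bash
python3 st.py -133 0 133 0 -60 -107 60 -107; python3 go.py .4429 .0134 .2 .144
```

```text
-133.0 0.0 [0.4429 0.0134]
133.0 0.0 [0.7061 0.0516]
-60.0 -107.0 [ 0.5305 -0.082 ]
60.0 -107.0 [ 0.6493 -0.0648]
t 28.8 shift [-0.1324  0.0145  0.0835] turn [-0.     0.002 -0.   ] min rows 2.6 yaw 0.144
```

>>> jog_arm:
  motion:
    - [-0.03,0.004,0,0,0,0,-1]
    - [-0.035,0.004,0,0,0,0,-1]
    - [-0.035,0.004,0,0,0,0,-1]
    - [-0.032,0.0025,0,0,0,0,-1]
    - [0,0,0.03,0,0,0,-1]

```text
time_s: 29.25
ee_pos: [0.4426, 0.0129, 0.2566]
eef_rot: [3.14, -0.005, 0.143]
force: [0.9, -0.5, -1.2]
grip_width: 0.0004
grip_force: 0.0
```

>>> jog_arm:
  motion:
    - [0,0,0.03,0,0,0,-1]
    - [0,0,0.025,0,0,0,-1]
    - [0,0,0,0,0,0,-1]
    - [0,0,0,0,0,0,-1]
    - [0,0,0,0,0,0,-1]

```text
time_s: 29.75
ee_pos: [0.4443, 0.0133, 0.2006]
eef_rot: [3.141, -0.001, 0.144]
force: [-0.0, -0.5, 0.7]
grip_width: 0.0002
grip_force: 0.0
```

>>> jog_arm:
  motion:
    - [0,0,0,0,0,0,-1]
    - [0,0,0,0,0,0,-1]
    - [0,0,0,0,0,0,-1]
    - [0,0,0,0,0,0,-1]
    - [0,0,0,0,0,0,-1]

```text
time_s: 30.25
ee_pos: [0.4439, 0.0133, 0.1995]
eef_rot: [3.142, -0.0, 0.144]
force: [0.4, -0.0, 1.3]
grip_width: 0.0002
grip_force: 0.0
```

>>> jog_arm:
  motion:
    - [0,0,0,0,0,0,-1]
    - [0,0,0,0,0,0,-1]
    - [0,0,0,0,0,0,-1]
    - [0,0,0,0,0,0,-1]
    - [0,0,0,0,0,0,-1]

```text
time_s: 30.75
ee_pos: [0.4438, 0.0133, 0.1994]
eef_rot: [-3.142, 0.0, 0.144]
force: [-1.1, -0.1, 0.6]
grip_width: 0.0004
grip_force: 0.0
```

>>> jog_arm:
  motion:
    - [0,0,0,0,0,0,-1]
    - [0,0,0,0,0,0,-1]
    - [0,0,0,0,0,0,-1]
    - [0,0,0,0,0,0,-1]
    - [0,0,0,0,0,0,-1]

```text
time_s: 31.25
ee_pos: [0.4439, 0.0133, 0.1995]
eef_rot: [-3.142, -0.0, 0.144]
force: [0.4, 0.0, 0.8]
grip_width: 0.0003
grip_force: 0.0
```

>>> jog_arm:
  motion:
    - [0,0,0,0,0,0,-1]
    - [0,0,0,0,0,0,-1]
    - [0,0,0,0,0,0,-1]
    - [0,0,0,0,0,0,-1]
    - [0,0,0,0,0,0,-1]

```text
time_s: 31.75
ee_pos: [0.4438, 0.0133, 0.1994]
eef_rot: [3.142, 0.0, 0.144]
force: [1.0, 0.1, 0.9]
grip_width: 0.0007
grip_force: 0.0
```

```bash
python3 go.py .4429 .0134 .107 .144;python3 - <<'E'
from h import *
snap('wrist','w8')
E
```

```text
t 31.8 shift [-0.0009 -0.0002  0.0924] turn [ 0.  0. -0.] min rows 1.8 yaw 0.144
```

View pics/w8.png

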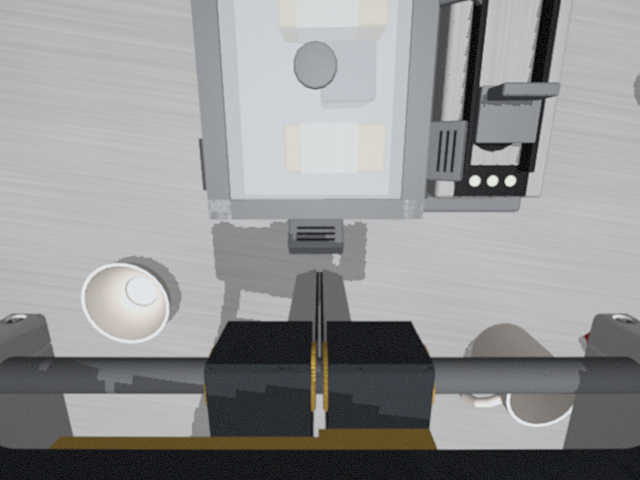

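Wrist view: the lid looks shut over the items. The near tab is at (316,236) and the side-near tab at (447,150), both up. I check the lid's near edge against z = 108 mm.

Run:
```python
from h import *
from st import *
m=ctrl.camera_model('wrist')
Ri=np.array([[np.cos(a),np.sin(a)],[-np.sin(a),np.cos(a)]])
for uv,z in [((210,218),.108),((425,213),.108),((316,236),.118),((447,150),.118)]: print(uv,((Ri@(onz(m,uv,z)[:2]-S))*1000).round(1))
```

```text
(210, 218) [-113.1   88.5]
(425, 213) [-109.1  -85.8]
(316, 236) [-125.7    2.3]
(447, 150) [-59.7 -95.2]
```

>>> jog_arm:
  motion:
    - [-0.001,0,0.04,0,0,0,-1]
    - [0,0,0.02,0,0,0,-1]
    - [0,0,0.01,0,0,0,-1]
    - [0,0,0.006,0,0,0,-1]
    - [0,0,0.006,0,0,0,-1]

```text
time_s: 32.3
ee_pos: [0.443, 0.013, 0.1185]
eef_rot: [3.141, -0.0, 0.144]
force: [-8.4, -2.0, 12.7]
grip_width: 0.0005
grip_force: 6.0
```

>>> jog_arm:
  motion:
    - [0,0,0.004,0,0,0,-1]
    - [0,0,0.003,0,0,0,-1]
    - [0,0,0.002,0,0,0,-1]
    - [0,0,0,0,0,0,-1]
    - [0,0,0,0,0,0,-1]

```text
time_s: 32.8
ee_pos: [0.4432, 0.0131, 0.1091]
eef_rot: [3.141, -0.001, 0.144]
force: [-1.9, -1.2, 5.5]
grip_width: 0.0003
grip_force: 2.7
```

>>> jog_arm:
  motion:
    - [0,0,0.001,0,0,0,-1]
    - [0,0,0.001,0,0,0,-1]
    - [0,0,0.001,0,0,0,-1]
    - [0,0,0,0,0,0,-1]
    - [0,0,0,0,0,0,-1]

```text
time_s: 33.3
ee_pos: [0.4435, 0.013, 0.1083]
eef_rot: [3.141, -0.002, 0.144]
force: [-17.2, -1.4, 38.7]
grip_width: 0.0002
grip_force: 19.5
```

```bash
python3 go.py .5305 -.082 .2 .144
```

```text
t 33.3 shift [ 0.0726  0.1066 -0.0915] turn [ 0.001 -0.002 -0.   ] min rows 2.1 yaw 0.144
```

Hard stop felt at 108 mm with 38 N, so the near tab is flat. Next is the side-near tab.

>>> jog_arm:
  motion:
    - [0,0,-0.01,0,0,0,-1]
    - [0,0,-0.045,0,0,0,-1]
    - [0.025,0.035,0,0,0,0,-1]
    - [0.025,0.036,0,0,0,0,-1]
    - [0.0226,0.0356,0,0,0,0,-1]

```text
time_s: 33.8
ee_pos: [0.5315, -0.0832, 0.1612]
eef_rot: [3.141, -0.002, 0.144]
force: [0.2, 0.5, 0.2]
grip_width: 0.0003
grip_force: 0.0
```

>>> jog_arm:
  motion:
    - [0,0,0,0,0,0,-1]
    - [0,0,0.02,0,0,0,-1]
    - [0,0,0.01,0,0,0,-1]
    - [0,0,0.008,0,0,0,-1]
    - [0,0,0.007,0,0,0,-1]

```text
time_s: 34.3
ee_pos: [0.5306, -0.0824, 0.1162]
eef_rot: [3.139, -0.002, 0.144]
force: [-2.4, -16.2, 14.2]
grip_width: 0.0002
grip_force: 12.6
```

>>> jog_arm:
  motion:
    - [0,0,0.004,0,0,0,-1]
    - [0,0,0.003,0,0,0,-1]
    - [0,0,0.002,0,0,0,-1]
    - [0,0,0.001,0,0,0,-1]
    - [0,0,0,0,0,0,-1]

```text
time_s: 34.8
ee_pos: [0.531, -0.0822, 0.1084]
eef_rot: [3.139, -0.004, 0.144]
force: [-8.6, -3.3, 26.4]
grip_width: 0.0006
grip_force: 13.0
```

```bash
python3 go.py .5305 -.082 .107 .144
```

```text
t 34.8 shift [-0.0004 -0.0003  0.0014] turn [ 0.002 -0.004  0.   ] min rows 0.0 yaw 0.144
```

Side-near tab is at its stop. Next is side-far, 120 mm along tool x.

>>> jog_arm:
  motion:
    - [0,0,-0.01,0,0,0,-1]
    - [0,0,-0.043,0,0,0,-1]
    - [0.04,0,0,0,0,0,-1]
    - [0.04,0,0,0,0,0,-1]
    - [0.04,0,0,0,0,0,-1]

```text
time_s: 35.3
ee_pos: [0.6501, -0.064, 0.1593]
eef_rot: [3.141, -0.001, 0.144]
force: [-0.6, 0.8, -0.7]
grip_width: 0.0001
grip_force: 0.0
```

>>> jog_arm:
  motion:
    - [0,0,0,0,0,0,-1]
    - [0,0,0.02,0,0,0,-1]
    - [0,0,0.01,0,0,0,-1]
    - [0,0,0.008,0,0,0,-1]
    - [0,0,0.007,0,0,0,-1]

```text
time_s: 35.8
ee_pos: [0.6492, -0.0685, 0.1165]
eef_rot: [3.134, -0.003, 0.143]
force: [-9.3, -31.2, 25.8]
grip_width: 0.0003
grip_force: 19.7
```

>>> jog_arm:
  motion:
    - [0,0,0.003,0,0,0,-1]
    - [0,0,0.002,0,0,0,-1]
    - [0,0,0.002,0,0,0,-1]
    - [0,0,0.001,0,0,0,-1]
    - [0,0,0,0,0,0,-1]

```text
time_s: 36.3
ee_pos: [0.6495, -0.0719, 0.1087]
eef_rot: [3.13, -0.004, 0.141]
force: [-2.3, -38.7, 12.6]
grip_width: 0.0003
grip_force: 18.0
```

```bash
python3 go.py .6493 -.0648 .107 .144;python3 go.py .7061 .0516 .107 .144
```

```text
t 36.3 shift [ 0.0008 -0.0071  0.0017] turn [ 0.011 -0.004 -0.003] min rows 0.1 yaw 0.141
t 36.3 shift [ 0.0734 -0.1144  0.0007] turn [ 0.011 -0.004 -0.003] min rows 2.3 yaw 0.141
```

The finger got pushed outward by the flap here, so I back off and look.

>>> jog_arm:
  motion:
    - [0,0.004,-0.01,0,0,0,-1]
    - [0,0.004,-0.04,0,0,0,-1]
    - [-0.04,0,-0.04,0,0,0,-1]
    - [-0.04,0,0,0,0,0,-1]
    - [0,0,0,0,0,0,-1]

```text
time_s: 36.8
ee_pos: [0.5718, -0.0837, 0.1919]
eef_rot: [-3.142, 0.0, 0.143]
force: [-0.6, -0.4, -0.8]
grip_width: 0.0005
grip_force: 0.0
```

>>> jog_arm:
  motion:
    - [0,0,0,0,0,0,-1]
    - [0,0,0,0,0,0,-1]

```text
time_s: 37.0
ee_pos: [0.576, -0.0833, 0.191]
eef_rot: [3.142, -0.001, 0.144]
force: [0.3, 0.2, -0.2]
grip_width: 0.0003
grip_force: 0.0
```

Run:
```python
from h import *
print(ctrl.get_obs()['ee_pos'])
im,m=snap('wrist','w9'); snap('side','d9')
a=cv2.imread('pics/w9.png'); b=cv2.imread('pics/d9.png')[180:330,280:480]
cv2.imwrite('pics/k9.png',np.hstack([cv2.resize(a,(480,360)),cv2.resize(b,(320,240)).copy() if 0 else cv2.copyMakeBorder(cv2.resize(b,(320,240)),0,120,0,0,cv2.BORDER_CONSTANT)]))
```

```text
[ 0.57597114 -0.0833383   0.19102906]
```

View pics/k9.png

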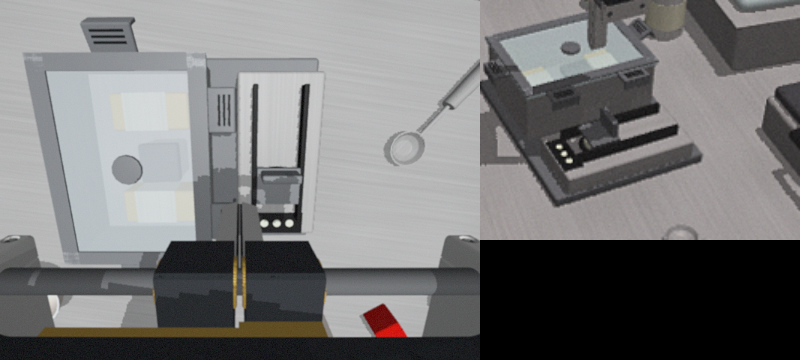

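Two things show: the side-far tab is at (223,110) in the wrist half and the far tab still sticks up at (108,35). I re-press side-far slightly further inboard; if it is flat, the force will be purely vertical at 108–109 mm.

```bash
python3 st.py 60 -101
python3 - <<'E'
import subprocess
from st import st
p=st(60,-101); subprocess.run(['python3','go.py',str(p[0]),str(p[1]),'.125','.144'])
from h import *
m=ctrl.camera_model('wrist'); g=cv2.cvtColor(cv2.imread('pics/w9.png'),cv2.COLOR_BGR2GRAY)
for z in(.109,.112,.118,.124): print(z,proj(m,[*st(60,-114),z]).round(0),proj(m,[*st(60,-114+28*(1-np.sqrt(1-((z-.109)/.028)**2))),z]).round(0))
r=int(proj(m,[*st(60,-114),.109])[1]); print(r,g[r-2:r+3,265:340:3].mean(0).round(0).astype(int).tolist())
E
```

```text
60.0 -101.0 [ 0.6484 -0.0588]
t 37.1 shift [ 0.0752 -0.0138  0.0655] turn [-0.  0.  0.] min rows 1.5 yaw 0.144
0.109 [318. 146.] [318. 146.]
0.112 [318. 146.] [318. 146.]
0.118 [318. 146.] [316. 146.]
0.124 [318. 146.] [312. 146.]
146 [161, 160, 161, 162, 122, 150, 151, 154, 143, 66, 158, 65, 159, 93, 135, 161, 108, 113, 176, 206, 202, 201, 203, 196, 50]
```

>>> jog_arm:
  motion:
    - [0.035,-0.007,0,0,0,0,-1]
    - [0.04,-0.007,0,0,0,0,-1]
    - [0,0,0.03,0,0,0,-1]
    - [0,0,0.025,0,0,0,-1]
    - [0,0,0.008,0,0,0,-1]

```text
time_s: 37.6
ee_pos: [0.6469, -0.0583, 0.1242]
eef_rot: [-3.14, 0.005, 0.144]
force: [0.4, -0.3, -0.2]
grip_width: 0.0005
grip_force: 0.0
```

>>> jog_arm:
  motion:
    - [0,0,0.005,0,0,0,-1]
    - [0,0,0.004,0,0,0,-1]
    - [0,0,0.003,0,0,0,-1]
    - [0,0,0.002,0,0,0,-1]
    - [0,0,0,0,0,0,-1]

```text
time_s: 38.1
ee_pos: [0.6476, -0.0589, 0.1141]
eef_rot: [3.141, -0.0, 0.144]
force: [-0.3, -0.2, -0.2]
grip_width: 0.0007
grip_force: 0.0
```

>>> jog_arm:
  motion:
    - [0,0,0.002,0,0,0,-1]
    - [0,0,0.002,0,0,0,-1]
    - [0,0,0,0,0,0,-1]

```text
time_s: 38.4
ee_pos: [0.6477, -0.059, 0.11]
eef_rot: [3.141, -0.001, 0.144]
force: [-0.9, -1.3, 1.4]
grip_width: 0.0002
grip_force: 0.5
```

>>> jog_arm:
  motion:
    - [0,0,0.001,0,0,0,-1]
    - [0,0,0.001,0,0,0,-1]
    - [0,0,0,0,0,0,-1]
    - [0,0,0,0,0,0,-1]

```text
time_s: 38.8
ee_pos: [0.6478, -0.0592, 0.109]
eef_rot: [3.141, -0.001, 0.144]
force: [-3.0, -3.6, 9.6]
grip_width: 0.0004
grip_force: 5.1
```

>>> jog_arm:
  motion:
    - [0,0,0.001,0,0,0,-1]
    - [0,0,0.001,0,0,0,-1]
    - [0,0,0,0,0,0,-1]

```text
time_s: 39.1
ee_pos: [0.6481, -0.0592, 0.1087]
eef_rot: [3.14, -0.002, 0.144]
force: [-8.9, -2.0, 21.9]
grip_width: 0.0004
grip_force: 11.4
```

Side-far is at its stop. Now the far tab.

>>> jog_arm:
  motion:
    - [0,0,-0.012,0,0,0,-1]
    - [0,0,-0.045,0,0,0,-1]
    - [0.025,-0.034,0,0,0,0,-1]
    - [0.025,-0.034,0,0,0,0,-1]
    - [0.021,-0.033,0,0,0,0,-1]

```text
time_s: 39.6
ee_pos: [0.7039, 0.0528, 0.163]
eef_rot: [-3.141, -0.0, 0.143]
force: [-0.0, -1.2, -0.8]
grip_width: 0.0008
grip_force: 0.0
```

>>> jog_arm:
  motion:
    - [0,0,0,0,0,0,-1]
    - [0,0,0.02,0,0,0,-1]
    - [0,0,0.01,0,0,0,-1]
    - [0,0,0.007,0,0,0,-1]
    - [0,0,0.006,0,0,0,-1]

```text
time_s: 40.1
ee_pos: [0.7039, 0.0509, 0.1203]
eef_rot: [3.141, -0.002, 0.143]
force: [7.2, 1.8, 10.8]
grip_width: 0.0006
grip_force: 5.3
```

>>> jog_arm:
  motion:
    - [0,0,0.003,0,0,0,-1]
    - [0,0,0.003,0,0,0,-1]
    - [0,0,0.002,0,0,0,-1]
    - [0,0,0.001,0,0,0,-1]
    - [0,0,0,0,0,0,-1]

```text
time_s: 40.6
ee_pos: [0.7038, 0.051, 0.1117]
eef_rot: [3.141, -0.002, 0.143]
force: [3.2, -0.1, 3.6]
grip_width: 0.0006
grip_force: 1.9
```

```bash
python3 go.py .7041 .0513 .107 .144
```

```text
t 40.6 shift [ 0.0003 -0.0002  0.0047] turn [ 0.    -0.002 -0.001] min rows 0.1 yaw 0.143
```

>>> jog_arm:
  motion:
    - [0,0,0.002,0,0,0,-1]
    - [0,0,0.001,0,0,0,-1]
    - [0,0,0,0,0,0,-1]
    - [0,0,0.001,0,0,0,-1]
    - [0,0,0,0,0,0,-1]

```text
time_s: 41.1
ee_pos: [0.704, 0.0511, 0.109]
eef_rot: [3.141, -0.003, 0.144]
force: [0.1, 0.5, 15.0]
grip_width: 0.0009
grip_force: 7.9
```

>>> jog_arm:
  motion:
    - [0,0,0.001,0,0,0,-1]
    - [0,0,0,0,0,0,-1]

```text
time_s: 41.3
ee_pos: [0.7041, 0.0512, 0.1088]
eef_rot: [3.141, -0.003, 0.144]
force: [-3.5, 0.1, 21.6]
grip_width: 0.0004
grip_force: 10.7
```

All four tabs are at their stops. Next is the child lock: come down on the near side of the fin.

>>> jog_arm:
  motion:
    - [0,0,-0.012,0,0,0,-1]
    - [0,0,-0.045,0,0,0,-1]
    - [-0.037,0.033,0,0,0,0,-1]
    - [-0.037,0.033,0,0,0,0,-1]
    - [-0.037,0.033,0,0,0,0,-1]

```text
time_s: 41.8
ee_pos: [0.6057, -0.0635, 0.1623]
eef_rot: [-3.141, 0.002, 0.144]
force: [1.1, -0.7, 0.3]
grip_width: 0.0001
grip_force: 0.0
```

>>> jog_arm:
  motion:
    - [-0.037,0.033,0,0,0,0,-1]
    - [-0.037,0.033,0,0,0,0,-1]
    - [0,0,0,0,0,0,-1]
    - [0,0,0,0,0,0,-1]

```text
time_s: 42.2
ee_pos: [0.5434, -0.139, 0.1629]
eef_rot: [-3.141, 0.001, 0.142]
force: [-0.7, 1.2, -0.6]
grip_width: 0.0
grip_force: 0.0
```

Run:
```python
import subprocess
from st import st
for x,y,z in((-52,-165,.081),(-35,-165,.056)):
    p=st(x,y); print(p); subprocess.run(['python3','go.py',str(p[0]),str(p[1]),str(z),'.144'])
```

```text
t 42.2 shift [ 0.0035 -0.0003  0.0819] turn [-0.     0.001 -0.002] min rows 1.6 yaw 0.142
t 42.2 shift [ 0.0205 -0.0003  0.1068] turn [-0.     0.001 -0.002] min rows 2.1 yaw 0.142
[ 0.5467674  -0.13826271]
[ 0.56359072 -0.13581811]
```

>>> jog_arm:
  motion:
    - [0,0,0.03,0,0,0,-1]
    - [0,0,0.03,0,0,0,-1]
    - [0,0,0.015,0,0,0,-1]
    - [0,0,0.006,0,0,0,-1]
    - [0,0,0,0,0,0,-1]

```text
time_s: 42.7
ee_pos: [0.5441, -0.1376, 0.0812]
eef_rot: [-3.141, 0.001, 0.145]
force: [-0.4, 0.3, 0.0]
grip_width: 0.0005
grip_force: 0.0
```

>>> jog_arm:
  motion:
    - [0.012,0,0,0,0,0,-1]
    - [0.012,0,0,0,0,0,-1]
    - [0.012,0,0,0,0,0,-1]
    - [0.012,0,0,0,0,0,-1]
    - [0.012,0,0,0,0,0,-1]

```text
time_s: 43.2
ee_pos: [0.6042, -0.1296, 0.0831]
eef_rot: [3.141, -0.001, 0.144]
force: [-2.3, -1.6, 1.2]
grip_width: 0.0007
grip_force: 1.2
```

>>> jog_arm:
  motion:
    - [0.01,0,0,0,0,0,-1]
    - [0.005,0,0,0,0,0,-1]
    - [0.002,0,0,0,0,0,-1]
    - [0,0,0,0,0,0,-1]
    - [0,0,0,0,0,0,-1]

```text
time_s: 43.7
ee_pos: [0.62, -0.1274, 0.082]
eef_rot: [3.142, -0.0, 0.144]
force: [0.4, -0.7, -0.6]
grip_width: 0.0004
grip_force: 0.0
```

Run:
```python
import subprocess
from st import st
p=st(28,-165); subprocess.run(['python3','go.py',str(p[0]),str(p[1]),'.081','.144'])
```

```text
t 43.7 shift [0.006  0.0002 0.001 ] turn [ 0. -0. -0.] min rows 0.1 yaw 0.144
```

>>> jog_arm:
  motion:
    - [0.003,0,0,0,0,0,-1]
    - [0.002,0,0,0,0,0,-1]
    - [0.001,0,0,0,0,0,-1]
    - [0,0,0,0,0,0,-1]

```text
time_s: 44.1
ee_pos: [0.6251, -0.1268, 0.0819]
eef_rot: [-3.141, 0.003, 0.144]
force: [-10.3, -0.6, 5.5]
grip_width: 0.0007
grip_force: 5.2
```

>>> jog_arm:
  motion:
    - [0.001,0,0,0,0,0,-1]
    - [0.001,0,0,0,0,0,-1]
    - [0,0,0,0,0,0,-1]

```text
time_s: 44.4
ee_pos: [0.6256, -0.1267, 0.0818]
eef_rot: [-3.14, 0.007, 0.144]
force: [-23.9, -2.1, 12.2]
grip_width: 0.0006
grip_force: 11.7
```

Lock is at its stop (24 N at slide about 60 mm). Back off to the button and press.

>>> jog_arm:
  motion:
    - [-0.012,0,0,0,0,0,-1]
    - [-0.025,0,0,0,0,0,-1]
    - [-0.026,0,0,0,0,0,-1]
    - [0,0,0,0,0,0,-1]
    - [0,0,0.012,0,0,0,-1]

```text
time_s: 44.9
ee_pos: [0.567, -0.1357, 0.0712]
eef_rot: [3.14, -0.004, 0.143]
force: [0.5, -1.2, 0.9]
grip_width: 0.0007
grip_force: 0.0
```

Run:
```python
import subprocess
from st import st
from h import *
p=st(-35,-165); subprocess.run(['python3','go.py',str(p[0]),str(p[1]),'.056','.144'])
```

```text
t 44.9 shift [-0.0034 -0.0004  0.0152] turn [ 0.002 -0.004 -0.001] min rows 0.3 yaw 0.143
```

>>> jog_arm:
  motion:
    - [0,0,0.005,0,0,0,-1]
    - [0,0,0.003,0,0,0,-1]
    - [0,0,0.003,0,0,0,-1]
    - [0,0,0.002,0,0,0,-1]
    - [0,0,0,0,0,0,-1]

```text
time_s: 45.4
ee_pos: [0.5659, -0.1352, 0.0568]
eef_rot: [-3.141, -0.0, 0.144]
force: [-0.6, 3.0, 4.7]
grip_width: 0.0011
grip_force: 2.2
```

>>> jog_arm:
  motion:
    - [0,0,0.001,0,0,0,-1]
    - [0,0,0.001,0,0,0,-1]
    - [0,0,0.001,0,0,0,-1]
    - [0,0,0,0,0,0,-1]

```text
time_s: 45.8
ee_pos: [0.5661, -0.1352, 0.0559]
eef_rot: [3.141, -0.001, 0.144]
force: [-9.0, 5.0, 23.4]
grip_width: 0.0003
grip_force: 11.6
```

>>> jog_arm:
  motion:
    - [0,0,0,0,0,0,-1]
    - [0,0,0,0,0,0,-1]

```text
time_s: 46.0
ee_pos: [0.5661, -0.1352, 0.0559]
eef_rot: [3.141, -0.001, 0.144]
force: [-8.9, 5.5, 23.1]
grip_width: 0.0001
grip_force: 11.7
```

Button is fully in at its stop. I let go, lift clear and do a last check.

>>> jog_arm:
  motion:
    - [0,0,-0.01,0,0,0,-1]
    - [0,0,-0.03,0,0,0,-1]
    - [0,0,-0.05,0,0,0,-1]
    - [0,0,-0.05,0,0,0,-1]
    - [0,0,-0.05,0,0,0,-1]

```text
time_s: 46.5
ee_pos: [0.5653, -0.1354, 0.2458]
eef_rot: [3.141, 0.0, 0.144]
force: [0.2, 0.0, 0.2]
grip_width: 0.0003
grip_force: 0.0
```

>>> jog_arm:
  motion:
    - [-0.04,0,-0.04,0,0,0,-1]
    - [-0.04,0,-0.03,0,0,0,-1]
    - [-0.04,0,0,0,0,0,-1]
    - [0,0,0,0,0,0,-1]
    - [0,0,0,0,0,0,-1]

```text
time_s: 47.0
ee_pos: [0.4514, -0.1522, 0.3096]
eef_rot: [3.141, -0.001, 0.143]
force: [-0.1, -0.1, 0.2]
grip_width: 0.0008
grip_force: 0.0
```

Run:
```python
from h import *
im,m=snap('wrist','w10'); im,m=snap('side','d10'); im,m=snap('scene','s10')
a=cv2.imread('pics/d10.png')[190:310,270:430]; b=cv2.imread('pics/s10.png')[220:355,240:420]; w=cv2.imread('pics/w10.png')
cv2.imwrite('pics/k10.png',np.vstack([np.hstack([cv2.resize(a,(400,300),interpolation=2),cv2.resize(b,(400,300),interpolation=2)]),np.hstack([cv2.resize(w,(400,300)),cv2.resize(w[0:330,100:540],(400,300))])]))
```

```text
(no output)
```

View pics/k10.png

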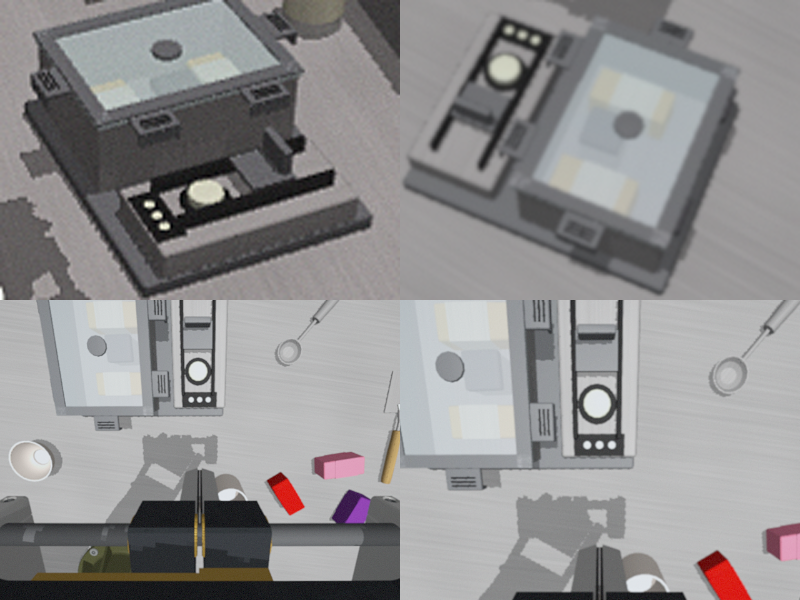

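The last picture shows the lid shut with all four tabs flat: in the side quarter at (47,85), (155,125), (268,95) and (280,28). The lock is aside at (275,155), the button is out at (205,195), and the other things are undisturbed.

```bash
python3 -c "
from station import ctrl
print(ctrl.hand_in())"
```

```text
the job is handed in; nothing more can be done
None
```

I put both cheese blocks and the one tin in the box, shut the lid, pressed all four tabs flat, slid the lock fully aside, pressed and released the start button, and handed the job in at about 47 s; no verdict came back.

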